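Load the scrap granulator with dead chargers

ROBOT

A 6-joint arm with a two-finger parallel gripper is mounted at the origin on the work surface. World frame = base frame: x ahead of the robot, y to its left, z up, the work surface at z = 0. Lengths are in mm, angles in rad, forces in N, time in s.
With the tool pointing down it reaches from about 325 to 875 mm from the base axis. Payload 4.4 kg.
Tool frame: the origin (TCP) lies between the finger pads; the fingertips stand robot.finger_overhang ahead of it and the grasp point (between the pads) lies 2 mm behind it (robot.finger_overhang is the distance from the TCP to the fingertips, in mm); z points along the fingers, y is the line along which they close (so a half turn about z gives the same grasp; the last joint's range is limited). The gripper opens to 85 mm and grips with 20 to 120 N. Pads are 22 mm wide; open, the fingers measure 114 mm over their backs; the gripper's body (76 mm by 85 mm) begins 54 mm behind the grasp point. The pads swing forward as they close: fully open they stand 13 mm farther back than shut.
Start: joints at [-1.351, 0.207, 1.542, -0, 1.393, -0.15], TCP at [207.81, -536.137, 248.282] pointing down, gripper open.
Joint ranges: [-2.73, 2.73], [-0.86, 2.22], [0.23, 2.46], [-1.11, 4.25], [0.08, 2.63], [-2.82, 2.82]. Speed limits (rad/s): [2.79, 2.79, 3.14, 3.14, 3.14, 3.14].

INTERFACE

Orientations are given as a 3x3 rotation matrix whose columns are the frame's x, y, z axes.
In Python, from plant import robot gives the robot as it stands.
- The arm moves only by the tool arm_command, never from a script. Its argument "moves" is a list of rows, each an object of numbers: "fingers": the opening, from -1 (shut) to 1 (fully open); "x", "y", "z": the shift along the tool's x, y, z in mm; "wx", "wy", "wz": the turn, a rotation vector about the tool's x, y, z in rad. A call has 1 to 20 rows; each row shifts and turns the commanded pose from where the row before left it, along the tool's axes as they then stand; what a row does not reach is not made up. A row lasts 1/10 s, in which the tool goes at most 50 mm and 8.59 degrees, less where a joint would pass 70% of its speed; a pose out of reach is approached as far as the arm can. A call with a gripper value outside its range is refused whole. The fingers move at their own pace and stop on an object; "grip_force" is the grip in N (left out, the last holds). Time passes only in rows, so rows that do not move let the fingers close. It gives the time, the measured TCP pose, the force, the opening and the grip force at its end, in the units of the state.
- robot.observe(): the state, without advancing time (a new reading comes with each control period).
- robot.camera(name): name is "scene" or "top" or "wrist"; returns (picture, depth): 480x640x3 uint8, red, green, blue; 480x640 float32, mm along the optical axis (not along the pixel's ray), 0 where there is no reading.
- robot.camera_params(name): a dict with "mtx" (3x3 intrinsics, pixels), "extrinsics" (4x4, takes a point from world to camera coordinates). Camera axes: x right, y up, looking along -z (the intrinsics and any distortion apply to the point x, -y, -z); pixel columns grow to the right and rows downward; lengths in mm; the calibration is good to about 2 mm. A picture is of the moment at which its call begins: read the wrist's pose just before it. camera_params takes no time and is no camera call; for the wrist camera it gives the pose at the moment of the call.
- robot.hand_in(): hands the job in; it is judged then, once.
Trained networks look in the newest picture that a camera, given by its name, has taken for a name from the list of things; names that differ only in an ending like _2 or _b are one class to them, and where a whole thing is asked for, a point or a joint stands for the part that bears it (a point fixed in the world has none). Each returns a list of dicts, best first, with "p" (0 to 1); they miss things now and then, are a little off and sometimes report something else, mostly with a low value. They report only what shows in the picture. A call takes as long as a camera call. They do not tell look-alikes from the thing itself.
- robot.outline_of(query, camera): "mask" (480x640 bool, what is visible of it).
- robot.spot_point(query, camera): "position" ([x, y, z] in mm, in the coordinates of the camera as it stood for that picture, good to about 4 mm: a listed point, or the origin of a listed thing).
The state is a dict: "t": time; "joints": joint angles; "qd": joint speeds; "tau": joint torques, N m; "eef_pos": TCP position; "tcp_rot": TCP orientation; "contact_force": force on the tool from outside, world axes, zero at the start; "torque": the same for the moment, N m; "width": opening from 0.0 (shut) to 1.0 (fully open); "gripper_force": force on a finger pad.
Only numpy, scipy, OpenCV 4.12 (cv2) and the standard library are available. Lean on these libraries where they do the work, as an engineer would, in place of code of your own. Each camera call takes 0.05 s, during which the arm holds its last target. There are 200 camera calls.

TASK

Make the granulator safe by pressing its red stop button until it stays down, then push every dead charger from the mat through the self-closing flap in the feed throat, so that all are inside and the flap is shut again; never open the flap while the stop is up. When all are in, turn the stop button clockwise to reset it so that it springs fully up, and leave the meter, the solder spool and the cup alone.

Things in the scene. Friction and masses are not known exactly. Their poses are not given: they have to be found in the camera images.
- mill: Bench-top scrap granulator, fixed: grey steel box 260 x 320 mm, 220 mm high to its flat aluminium deck, with clear windows front and back. Origin: centre of its underside on the bench; x along its 260 mm side, y along its 320 mm side, z up. The feed throat and the red stop button are on its deck. Inside, a steel chute carries what falls in towards +y.
- throat (a point): Centre of the feed throat at deck level: opening 50 mm along the mill's x, 84 mm along its y, at (-35, -85, 220) mm in the mill's frame, same axes, closed from below by the dark flap. Deck 8 mm thick. A closed grey hood over the flap's counterweight stands on the deck from 3 to 43 mm beyond the throat's +x edge, 100 mm along y, 38 mm high.
- flap_edge (a point): Middle of the flap's free edge, upper face: at the throat's -x edge when shut, 55 mm below deck level when wide open. The shut flap lies level, 9 mm below the deck's top. A charger set on it does not open it; one pushed down in the grip until its foot is 45 mm or more below the deck's top and then let go falls in, and the flap swings shut by itself.
- flap (a joint): Angle of the dust flap, rad: 0 = shut, 1.45 = hanging wide open. Hinged along the throat's +x edge, its free edge swings down into the machine. A counterweight shuts it: about 0.06 Nm to start it (1 to 3 N pushed down on it), less as it opens.
- stop_top (a point): Centre of the top face of the red mushroom stop button, at (-35, 95, 271) mm in the mill's frame when up. Head 40 mm in diameter, 21 mm thick, axis vertical; its axes turn with it. Grip it round the rim, 5 to 16 mm below this point. Below it, on the deck, a yellow collar 60 mm in diameter, 12 mm high; 18 mm free between collar and head when up, 6 mm when down.
- stop (a joint): Travel of the stop button, m: 0 = up, 0.012 = fully down. 3 to 7 N carries it down; beyond half-way it snaps down by itself and stays. Its head turns 0.55 rad anticlockwise (seen from above) as it goes down. To reset it, grip the head and turn it clockwise from above by about 0.55 rad, needing about 0.15 Nm; past half of that it springs up when let go.
- mat: Black rubber mat on which the chargers stand, 250 x 370 mm, 3 mm thick, fixed to the bench. Origin: centre of its underside.
- charger0_mid (a point): Centre of a dead plug-in charger: a white plastic block 36 x 36 mm and 60 mm tall (30 mm from here to either end), about 100 g, with folded pins in its top end and a small socket in one side, standing upright on the mat. Axes along its edges, z up. Four to six of them are present, all alike.
- charger1_mid (a point): Centre of a dead plug-in charger: a white plastic block 36 x 36 mm and 60 mm tall (30 mm from here to either end), about 100 g, with folded pins in its top end and a small socket in one side, standing upright on the mat. Axes along its edges, z up. Four to six of them are present, all alike.
- charger2_mid (a point): Centre of a dead plug-in charger: a white plastic block 36 x 36 mm and 60 mm tall (30 mm from here to either end), about 100 g, with folded pins in its top end and a small socket in one side, standing upright on the mat. Axes along its edges, z up. Four to six of them are present, all alike.
- charger3_mid (a point): Centre of a dead plug-in charger: a white plastic block 36 x 36 mm and 60 mm tall (30 mm from here to either end), about 100 g, with folded pins in its top end and a small socket in one side, standing upright on the mat. Axes along its edges, z up. Four to six of them are present, all alike.
- charger4_mid (a point): Centre of a dead plug-in charger: a white plastic block 36 x 36 mm and 60 mm tall (30 mm from here to either end), about 100 g, with folded pins in its top end and a small socket in one side, standing upright on the mat. Axes along its edges, z up. Four to six of them are present, all alike.
- charger5_mid (a point): Centre of a dead plug-in charger: a white plastic block 36 x 36 mm and 60 mm tall (30 mm from here to either end), about 100 g, with folded pins in its top end and a small socket in one side, standing upright on the mat. Axes along its edges, z up. Four to six of them are present, all alike.
- meter: Bystander: yellow hand-held multimeter lying on its back, 130 x 70 x 40 mm. Origin: centre of its underside.
- spool: Bystander: solder spool standing on end, 60 mm in diameter, 42 mm high. Origin: centre of its underside.
- tips: Bystander: dark steel cup, 68 mm in diameter, 50 mm high. Origin: centre of its underside.
There are look-alikes about, which are no part of the job. Leave any pink or turquoise look-alike of the part that bears charger1_mid alone.

How it is judged (in metres and radians):
On the way, in this order (a step that is already met when the one before it is completed fails the run):
1. the stop button is pressed and stays down (value of joint stop above 0.01 m), for 0.3 s.
2. every charger is inside the granulator and the flap is shut, the stop still down (z of each of charger0_mid, charger1_mid, charger2_mid, charger3_mid, charger4_mid, charger5_mid in the frame of mill below 0.18 m and x of charger0_mid in the frame of mill between -0.13 and 0.13 m and y of charger0_mid in the frame of mill between -0.16 and 0.16 m and x of charger1_mid in the frame of mill between -0.13 and 0.13 m and y of charger1_mid in the frame of mill between -0.16 and 0.16 m and x of charger2_mid in the frame of mill between -0.13 and 0.13 m and y of charger2_mid in the frame of mill between -0.16 and 0.16 m and x of charger3_mid in the frame of mill between -0.13 and 0.13 m and y of charger3_mid in the frame of mill between -0.16 and 0.16 m and x of charger4_mid in the frame of mill between -0.13 and 0.13 m and y of charger4_mid in the frame of mill between -0.16 and 0.16 m and x of charger5_mid in the frame of mill between -0.13 and 0.13 m and y of charger5_mid in the frame of mill between -0.16 and 0.16 m and value of joint flap below 0.08 rad and value of joint stop above 0.01 m), for 0.2 s.
3. the stop button is reset and up (value of joint stop below 0.002 m), for 0.2 s.
At the end, for the whole second after the job is handed in: Every charger present lies at rest (under 50 mm/s) inside the granulator, its centre at least 40 mm below the deck's top; the flap is shut (under 0.08 rad) and the stop button is up (under 2 mm of travel) (z of each of charger0_mid, charger1_mid, charger2_mid, charger3_mid, charger4_mid, charger5_mid in the frame of mill below 0.18 m and x of charger0_mid in the frame of mill between -0.13 and 0.13 m and y of charger0_mid in the frame of mill between -0.16 and 0.16 m and x of charger1_mid in the frame of mill between -0.13 and 0.13 m and y of charger1_mid in the frame of mill between -0.16 and 0.16 m and x of charger2_mid in the frame of mill between -0.13 and 0.13 m and y of charger2_mid in the frame of mill between -0.16 and 0.16 m and x of charger3_mid in the frame of mill between -0.13 and 0.13 m and y of charger3_mid in the frame of mill between -0.16 and 0.16 m and x of charger4_mid in the frame of mill between -0.13 and 0.13 m and y of charger4_mid in the frame of mill between -0.16 and 0.16 m and x of charger5_mid in the frame of mill between -0.13 and 0.13 m and y of charger5_mid in the frame of mill between -0.16 and 0.16 m and value of joint flap below 0.08 rad and value of joint stop below 0.002 m and linear speed of each of charger0, charger1, charger2, charger3, charger4, charger5 below 0.05 m/s); the robot touches nothing.
It fails at once if the flap is opened (over 0.25 rad) while the stop button is up (value of joint flap above 0.25 rad and value of joint stop below 0.006 m).
It fails at once if the multimeter is moved more than 30 mm (distance of meter from where it was at the start of the episode above 0.03 m).
It fails at once if the solder spool is moved more than 30 mm (distance of spool from where it was at the start of the episode above 0.03 m).
It fails at once if the cup is moved more than 30 mm (distance of tips from where it was at the start of the episode above 0.03 m).
Of charger0, charger1, charger2, charger3, charger4, charger5 only 4 to 6 are there at a start; the rules pass over those that are not, and their reading is None.
At some moment in a run one of charger0, charger1, charger2, charger3, charger4, charger5 may be knocked a few centimetres aside while the robot is not near it.
Once in a run the grip may slacken for a moment while it holds something.
It also fails if it takes over 210 s, if anything falls off the work surface, if the arm or the gripper's body presses on something with over 40 N, if the wrist force passes 120 N, or if a joint passes its speed limit or range.

## Working session

There is one attempt and no reset: what is moved stays moved. The work goes in short steps, Python scripts to look and compute and a tool call to move; the robot and the scene stay as the last step left them, time stands still between calls to the robot, and variables do not carry over. Pictures are saved under pics/ and viewed, at most 14 in all, crops included, and the job is handed in when it is done.

Besides the shell and the picture viewer there is one more tool, called after "Call:" in YAML: its name, and indented under it one key for each argument. arm_command: Moves the arm, as the interface text tells. Its arguments: {"type":"object","properties":{"moves":{"type":"array"},"grip_force":{"type":"number"}},"required":["moves"]}

```bash
mkdir -p pics; ls; cat > h.py <<'E'
import numpy as np, cv2
from plant import robot
def toworld(p,cam,E=None):
    E=robot.camera_params(cam)["extrinsics"] if E is None else E
    return (np.linalg.inv(np.array(E))@np.append(p,1))[:3]
def snap(cam,name=None):
    E=np.array(robot.camera_params(cam)["extrinsics"]); K=np.array(robot.camera_params(cam)["mtx"])
    im,d=robot.camera(cam)
    if name: cv2.imwrite(f"pics/{name}.png",im[:,:,::-1])
    return im,d,E,K
def cloud(d,E,K):
    v,u=np.mgrid[0:480,0:640]
    x=(u-K[0,2])/K[0,0]*d; y=(v-K[1,2])/K[1,1]*d
    P=np.stack([x,-y,-d,np.ones_like(d)],-1)@np.linalg.inv(E).T
    P=P[...,:3]; P[d==0]=np.nan
    return P
def pix(p,E,K):
    c=E@np.append(p,1); q=K@np.array([c[0],-c[1],-c[2]]); return q[:2]/q[2]
E
python3 - <<'E'
from h import *
np.set_printoptions(precision=1,suppress=True)
o=robot.observe(); print(o); print(robot.finger_overhang)
for cam in("top","scene"):
    im,d,E,K=snap(cam,cam+"0")
    print(cam,E,K)
    for q in("mill","throat","flap_edge","stop_top","mat","charger0_mid","meter","spool","tips"):
        for r in robot.spot_point(q,cam):
            if r["p"]>.2: 
                w=toworld(r["position"],cam,E); print(q,round(r["p"],2),w,pix(w,E,K))
E
```

```text
pics
{'t': 0.0, 'joints': array([-1.4,  0.2,  1.5,  0. ,  1.4, -0.2]), 'qd': array([ 0., -0., -0.,  0., -0., -0.]), 'tau': array([ -0. , -38.3, -29.2,  -0. ,   0. ,   0. ]), 'eef_pos': array([ 207.6, -535.4,  247.1]), 'tcp_rot': array([[ 0.9,  0.4, -0. ],
       [ 0.4, -0.9,  0. ],
       [ 0. , -0. , -1. ]]), 'contact_force': array([ 0.3, -0.4, -0.6]), 'torque': array([-0.,  0.,  0.]), 'gripper_force': 0.0, 'width': 1.0010280373820666}
17.0
top [[   -0.     -1.     -0.     38.9]
 [    1.     -0.      0.1  -597. ]
 [   -0.1    -0.      1.  -1680.1]
 [    0.      0.      0.      1. ]] [[573.8   0.  325.7]
 [  0.  573.8 244.8]
 [  0.    0.    1. ]]
throat 0.6 [561.2 216.7 220.2] [255.  254.7]
flap_edge 0.56 [525.8 221.6 212.7] [253.6 268.3]
flap_edge 0.37 [804.3 -43.1   2. ] [350.4 176.2]
stop_top 0.55 [579.9 393.  269.8] [182.7 247.1]
mat 0.63 [581.3 393.3 269.2] [182.6 246.5]
mat 0.61 [ 556.7 -214.8    1.7] [409.  257.9]
mat 0.43 [802.9 -43.7  -2.2] [350.6 176.9]
charger0_mid 0.59 [ 515.5 -330.    33. ] [450.2 271.3]
meter 0.92 [ 775.4 -191.9   -2. ] [399.9 185.5]
spool 0.88 [808.6 -45.2  -1.9] [351.1 175. ]
spool 0.24 [561.8 216.7 218.9] [255.1 254.4]
tips 0.91 [801.1  53.2  -2.4] [318.5 177.8]
tips 0.25 [802.7 -43.   -0.9] [350.4 176.9]
scene [[    0.9     0.5     0.   -505.2]
 [   -0.3     0.6     0.8    69. ]
 [    0.4    -0.7     0.7 -1485.8]
 [    0.      0.      0.      1. ]] [[476.6   0.  318.6]
 [  0.  476.6 241.5]
 [  0.    0.    1. ]]
mill 0.56 [ 486.4 -109.3   35.2] [262.  293.4]
throat 0.86 [560.2 213.9 221.7] [351.8 179.9]
flap_edge 0.42 [528.8 219.7 214.7] [342.4 177.6]
mat 0.55 [ 556.6 -213.     1. ] [261.2 342. ]
charger0_mid 0.79 [ 516.4 -331.    37.1] [213.5 361.2]
meter 0.64 [ 776.7 -188.9    2.8] [347.7 375.7]
meter 0.6 [ 516.5 -333.3   37.5] [212.9 361.8]
spool 0.87 [805.3 -47.9   1.9] [385.9 337.9]
tips 0.76 [807.4  54.9  -1. ] [403.4 311.3]
```

View pics/top0.png

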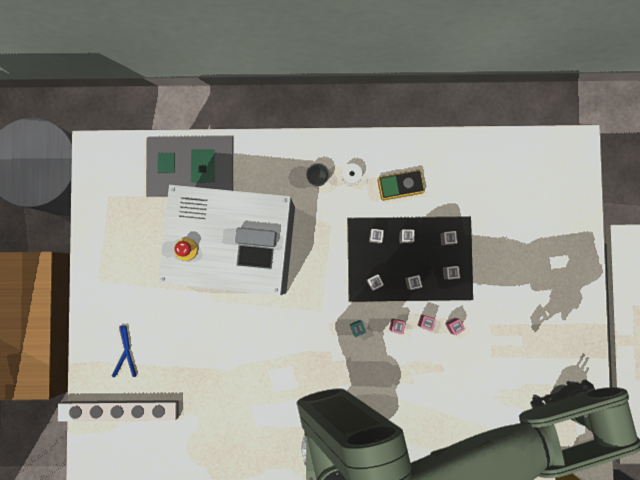

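View pics/scene0.png

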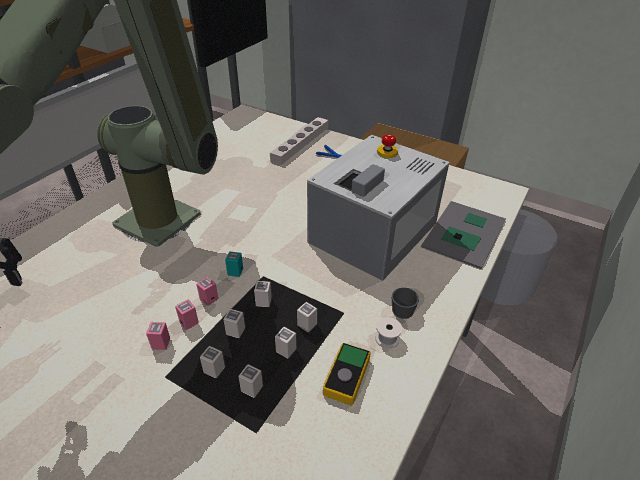

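Top view: six white chargers on the black mat (pixels about 375,236; 407,236; 450,238; 452,272; 414,283; 375,282). Three pink and one turquoise look-alikes are off the mat. The mill is turned about -0.11 rad, with the red button at (186,248) and the throat at (255,256). The scene view agrees. I'll align the tool with the mill first, then hover over the mat.

Call:
arm_command:
  moves:
    - {"wz": 0.13,"fingers": 1,"z": -40}
    - {"wz": 0.13,"z": -40}
    - {"wz": 0.13,"z": -40}
    - {"wz": 0.13,"z": -30}

```text
validation failed for argument at $.mo...
```

```bash
cat >> h.py <<'E'
def yawof(R): return np.arctan2(R[1,0],R[0,0])
def plan(p,yaw=None,pos=None,y0=None):
    """tool-axis shift from here to p (turn first), and the wz turn"""
    o=robot.observe(); pos=np.array(o["eef_pos"]) if pos is None else np.array(pos)
    y0=yawof(o["tcp_rot"]) if y0 is None else y0
    yaw=y0 if yaw is None else yaw
    d=np.array(p)-pos; c,s=np.cos(yaw),np.sin(yaw)
    return np.round([d[0]*c+d[1]*s, d[0]*s-d[1]*c, -d[2]],1), round(float(-(yaw-y0)),3)
E
python3 - <<'E'
from h import *
o=robot.observe();print(o["eef_pos"],o["tcp_rot"],o["joints"],yawof(o["tcp_rot"]))
print(plan([540,-215,420]))
print(plan([540,-215,420],-.107))
E
```

```text
[ 207.81296638 -536.13308481  248.30667709] [[ 9.32400106e-01  3.61427784e-01 -2.96918558e-06]
 [ 3.61427784e-01 -9.32400106e-01 -2.18624221e-05]
 [-1.06701557e-05  1.93113785e-05 -1.00000000e+00]] [-1.35148879e+00  2.06558855e-01  1.54149660e+00 -7.77619756e-06
  1.39351650e+00 -1.50489833e-01] 0.36979873905206256
(array([ 425.8, -179.4, -171.7]), -0.0)
(array([ 296. , -354.8, -171.7]), 0.477)
```

Call:
arm_command:
  moves:
    - {"fingers": 1,"x": 0,"y": 0,"z": -45,"wx": 0,"wy": 0,"wz": 0.12}
    - {"fingers": 1,"x": 0,"y": 0,"z": -45,"wx": 0,"wy": 0,"wz": 0.12}
    - {"fingers": 1,"x": 0,"y": 0,"z": -45,"wx": 0,"wy": 0,"wz": 0.12}
    - {"fingers": 1,"x": 0,"y": 0,"z": -37,"wx": 0,"wy": 0,"wz": 0.117}
  grip_force: 40

```text
t: 1.4
eef_pos: [207.9, -536.3, 423.4]
tcp_rot: [[0.994, -0.112, 0.001], [-0.112, -0.994, -0.003], [0.001, 0.003, -1.0]]
contact_force: [0.6, -0.3, 0.2]
width: 1.0
gripper_force: 0.0
```

Call:
arm_command:
  moves:
    - {"fingers": 1,"x": 37,"y": -44.4}
    - {"fingers": 1,"x": 37,"y": -44.4}
    - {"fingers": 1,"x": 37,"y": -44.4}
    - {"fingers": 1,"x": 37,"y": -44.4}
    - {"fingers": 1,"x": 37,"y": -44.4}
    - {"fingers": 1,"x": 37,"y": -44.4}
    - {"fingers": 1,"x": 37,"y": -44.4}
    - {"fingers": 1,"x": 37,"y": -44.4}

```text
validation failed for argument at $.mo...
```

Call:
arm_command:
  moves:
    - {"fingers": 1,"x": 30,"y": -35,"z": 0,"wx": 0,"wy": 0,"wz": 0}
    - {"fingers": 1,"x": 30,"y": -35,"z": 0,"wx": 0,"wy": 0,"wz": 0}
    - {"fingers": 1,"x": 30,"y": -35,"z": 0,"wx": 0,"wy": 0,"wz": 0}
    - {"fingers": 1,"x": 30,"y": -35,"z": 0,"wx": 0,"wy": 0,"wz": 0}
    - {"fingers": 1,"x": 30,"y": -35,"z": 0,"wx": 0,"wy": 0,"wz": 0}
    - {"fingers": 1,"x": 30,"y": -35,"z": 0,"wx": 0,"wy": 0,"wz": 0}
    - {"fingers": 1,"x": 30,"y": -35,"z": 0,"wx": 0,"wy": 0,"wz": 0}
    - {"fingers": 1,"x": 30,"y": -35,"z": 0,"wx": 0,"wy": 0,"wz": 0}
    - {"fingers": 1,"x": 30,"y": -35,"z": 0,"wx": 0,"wy": 0,"wz": 0}
    - {"fingers": 1,"x": 25,"y": -35,"z": 0,"wx": 0,"wy": 0,"wz": 0}
    - {"fingers": 1,"x": 0,"y": 0,"z": 0,"wx": 0,"wy": 0,"wz": 0}

```text
t: 2.5
eef_pos: [541.3, -215.4, 419.8]
tcp_rot: [[0.995, -0.1, 0.001], [-0.1, -0.995, 0.002], [0.0, -0.002, -1.0]]
contact_force: [-1.3, -0.6, 0.7]
width: 1.001
gripper_force: 0.0
```

```bash
cat >> h.py <<'E'
def chargers(cam="wrist",name=None,verbose=False):
    """white tops at 55..72 mm: centre and yaw (mod 90 deg)"""
    im,d,E,K=snap(cam,name); P=cloud(d,E,K)
    hsv=cv2.cvtColor(im,cv2.COLOR_RGB2HSV)
    m=(P[...,2]>54)&(P[...,2]<74)
    n,l,st,c=cv2.connectedComponentsWithStats(m.astype(np.uint8),connectivity=4)
    out=[]
    for i in range(1,n):
        if st[i,4]<60: continue
        s=l==i; q=P[s][:,:2]
        (cx,cy),(w,h),a=cv2.minAreaRect(q.astype(np.float32))
        if not(25<w<50 and 25<h<50): continue
        a=np.deg2rad(a); a=(a+np.pi/4)%(np.pi/2)-np.pi/4
        out.append([cx,cy,np.median(P[s][:,2]),a,w,h,np.median(hsv[s][:,1])])
    return np.array(out)
E
python3 - <<'E'
from h import *
np.set_printoptions(precision=2,suppress=True)
o=robot.observe();print(o["eef_pos"])
r=chargers("wrist","w1");print(r)
print(chargers("top"))
E=robot.camera_params("wrist")["extrinsics"];print(np.linalg.inv(E))
im,d,E,K=snap("top");P=cloud(d,E,K)
m=(P[...,2]>214)&(P[...,2]<226)&(P[...,1]>100)&(P[...,1]<560)&(P[...,0]>400)
print(cv2.minAreaRect(P[m][:,:2].astype(np.float32)))
m=(P[...,2]>262)&(P[...,2]<280)&(P[...,1]>340)&(P[...,1]<450)
print("stop",P[m].mean(0),m.sum())
m=(P[...,2]>250)&(P[...,2]<265)&(P[...,1]>120)&(P[...,1]<300)
print("hood",cv2.minAreaRect(P[m][:,:2].astype(np.float32)))
E
```

```text
[ 541.25 -215.36  419.79]
[[ 612.19 -326.88   62.87    0.06   36.01   36.48    6.  ]
 [ 619.39 -204.52   63.01   -0.04   35.95   35.93    6.  ]
 [ 620.82 -114.68   63.     -0.15   36.6    36.05    6.  ]
 [ 511.63 -332.21   62.91    0.07   36.11   36.58    6.  ]
 [ 484.39 -221.67   62.88    0.22   36.39   35.93   14.  ]
 [ 485.82 -108.88   62.95    0.45   36.18   36.87    6.  ]
 [ 368.11 -258.18   59.86   -0.33   36.44   35.88   54.  ]
 [ 356.34 -340.34   59.9     0.48   36.06   35.82   50.  ]
 [ 358.42 -173.01   59.92   -0.21   36.05   36.56   49.  ]
 [ 353.51  -57.99   59.92    0.38   36.49   36.08   83.  ]]
[[ 622.42 -113.32   62.79   -0.14   36.07   36.02    9.  ]
 [ 620.67 -202.08   63.05   -0.03   35.81   35.63   12.  ]
 [ 487.42 -107.27   62.86    0.43   35.95   36.29    7.  ]
 [ 354.63  -56.09   59.59    0.37   35.91   35.62   85.  ]]
[[  -0.1     0.95    0.28  609.66]
 [  -0.99   -0.1    -0.03 -225.48]
 [   0.     -0.28    0.96  545.65]
 [   0.      0.      0.      1.  ]]
((603.0182495117188, 298.9767761230469), (321.7822265625, 260.4808349609375), 83.8528823852539)
stop [577.71 395.43 269.69] 193
hood ((356.1732177734375, 216.8925018310547), (102.0235824584961, 548.4490356445312), 88.94503021240234)
```

View pics/w1.png

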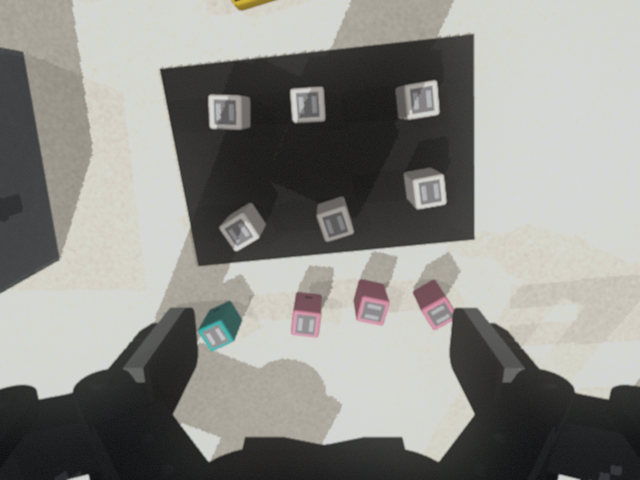

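Call:
arm_command:
  moves:
    - {"fingers": -1,"x": -2,"y": -47,"z": 0,"wx": 0,"wy": 0,"wz": 0}
    - {"fingers": -1,"x": -2,"y": -47,"z": 0,"wx": 0,"wy": 0,"wz": 0}
    - {"fingers": -1,"x": -2,"y": -47,"z": 0,"wx": 0,"wy": 0,"wz": 0}
    - {"fingers": -1,"x": -2,"y": -47,"z": 0,"wx": 0,"wy": 0,"wz": 0}
    - {"fingers": -1,"x": -2,"y": -47,"z": 0,"wx": 0,"wy": 0,"wz": 0}
    - {"fingers": -1,"x": -2,"y": -47,"z": 0,"wx": 0,"wy": 0,"wz": 0}
    - {"fingers": -1,"x": -2,"y": -47,"z": 0,"wx": 0,"wy": 0,"wz": 0}
    - {"fingers": -1,"x": -2,"y": -47,"z": 0,"wx": 0,"wy": 0,"wz": 0}
    - {"fingers": -1,"x": -2,"y": -47,"z": 0,"wx": 0,"wy": 0,"wz": 0}
    - {"fingers": -1,"x": -2,"y": -47,"z": 0,"wx": 0,"wy": 0,"wz": 0}
    - {"fingers": -1,"x": -2,"y": -47,"z": 0,"wx": 0,"wy": 0,"wz": 0}
    - {"fingers": -1,"x": -2,"y": -47,"z": 0,"wx": 0,"wy": 0,"wz": 0}
    - {"fingers": -1,"x": -2,"y": -47,"z": 0,"wx": 0,"wy": 0,"wz": 0}
    - {"fingers": -1,"x": 0,"y": 0,"z": 0,"wx": 0,"wy": 0,"wz": 0}

```text
t: 4.05
eef_pos: [577.8, 394.2, 417.8]
tcp_rot: [[0.995, -0.103, -0.003], [-0.103, -0.995, 0.001], [-0.003, -0.0, -1.0]]
contact_force: [0.2, 0.0, -1.4]
width: -0.003
gripper_force: 0.0
```

```bash
python3 - <<'E'
from h import *
np.set_printoptions(precision=2,suppress=True)
o=robot.observe();print(o["eef_pos"],o["joints"],yawof(o["tcp_rot"]))
im,d,E,K=snap("wrist","w2");P=cloud(d,E,K)
for q in("throat","flap_edge","stop_top"):
    for r in robot.spot_point(q,"wrist")[:2]: print(q,r["p"],toworld(r["position"],"wrist",E))
m=(P[...,2]>266)&(P[...,2]<275)&(np.hypot(P[...,0]-578,P[...,1]-396)<45)
print("stop",P[m].mean(0),m.sum(),cv2.minEnclosingCircle(P[m][:,:2].astype(np.float32)))
D=(P[...,2]>216)&(P[...,2]<224)
# throat: points below deck within deck neighbourhood
t=(P[...,2]<214)&(P[...,2]>150)&(np.hypot(P[...,0]-559,P[...,1]-218)<60)
if t.sum()>50: print("throat",t.sum(),P[t].mean(0),cv2.minAreaRect(P[t][:,:2].astype(np.float32)))
E
```

```text
[577.81 394.17 417.77] [0.47 0.42 0.92 0.   1.8  2.15] -0.1031161886567924
throat 0.74 [559.87 218.97 223.84]
flap_edge 0.87 [519.76 222.74 211.49]
stop_top 0.67 [578.51 399.38 270.51]
stop [577.95 395.3  269.72] 2555 ((576.99072265625, 395.4447326660156), 19.607681274414062)
throat 6041 [555.36 213.82 211.03] ((556.1221923828125, 213.80410766601562), (81.30377197265625, 49.01369857788086), 83.75647735595703)
```

View pics/w2.png

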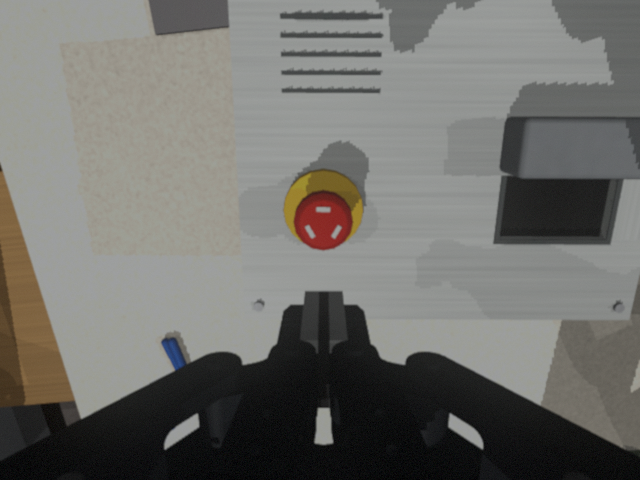

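The wrist view shows the button head at (324,220) and the throat at about (555,210) with the hood above it. The stop centre is at (577,395) and the throat at (557.5,216.4). Now I'll press the button.

Call:
arm_command:
  moves:
    - {"fingers": -1,"x": -1,"y": -1,"z": 40,"wx": 0,"wy": 0,"wz": 0}
    - {"fingers": -1,"x": 0,"y": 0,"z": 40,"wx": 0,"wy": 0,"wz": 0}
    - {"fingers": -1,"x": 0,"y": 0,"z": 38,"wx": 0,"wy": 0,"wz": 0}
    - {"fingers": -1,"x": 0,"y": 0,"z": 6,"wx": 0,"wy": 0,"wz": 0}
    - {"fingers": -1,"x": 0,"y": 0,"z": 5,"wx": 0,"wy": 0,"wz": 0}
    - {"fingers": -1,"x": 0,"y": 0,"z": 4,"wx": 0,"wy": 0,"wz": 0}
    - {"fingers": -1,"x": 0,"y": 0,"z": 4,"wx": 0,"wy": 0,"wz": 0}
    - {"fingers": -1,"x": 0,"y": 0,"z": 2,"wx": 0,"wy": 0,"wz": 0}
    - {"fingers": -1,"x": 0,"y": 0,"z": 0,"wx": 0,"wy": 0,"wz": 0}

```text
t: 5.15
eef_pos: [577.7, 391.9, 282.6]
tcp_rot: [[0.994, -0.107, 0.002], [-0.107, -0.994, 0.001], [0.002, -0.001, -1.0]]
contact_force: [-0.1, -0.0, 1.3]
width: -0.004
gripper_force: 0.2
```

Call:
arm_command:
  moves:
    - {"fingers": -1,"x": 0,"y": 0,"z": 3,"wx": 0,"wy": 0,"wz": 0}
    - {"fingers": -1,"x": 0,"y": 0,"z": 3,"wx": 0,"wy": 0,"wz": 0}
    - {"fingers": -1,"x": 0,"y": 0,"z": 1,"wx": 0,"wy": 0,"wz": 0}

```text
t: 5.45
eef_pos: [577.4, 392.0, 275.8]
tcp_rot: [[0.994, -0.107, 0.001], [-0.107, -0.994, 0.001], [0.001, -0.001, -1.0]]
contact_force: [-1.3, -1.1, 7.7]
width: 0.002
gripper_force: 4.1
```

Call:
arm_command:
  moves:
    - {"fingers": -1,"x": 0,"y": 0,"z": -40,"wx": 0,"wy": 0,"wz": 0}
    - {"fingers": -1,"x": 0,"y": 0,"z": -45,"wx": 0,"wy": 0,"wz": 0}
    - {"fingers": 1,"x": 0,"y": 0,"z": -45,"wx": 0,"wy": 0,"wz": 0}
    - {"fingers": 1,"x": 0,"y": 0,"z": -10,"wx": 0,"wy": 0,"wz": 0}

```text
t: 5.85
eef_pos: [578.4, 392.6, 422.0]
tcp_rot: [[0.994, -0.107, 0.01], [-0.107, -0.994, 0.005], [0.01, -0.007, -1.0]]
contact_force: [-0.0, 1.0, 1.5]
width: 0.333
gripper_force: 0.0
```

```bash
python3 - <<'E'
from h import *
np.set_printoptions(precision=2,suppress=True)
im,d,E,K=snap("wrist");P=cloud(d,E,K)
m=(P[...,2]>245)&(P[...,2]<285)&(np.hypot(P[...,0]-578,P[...,1]-396)<18)
print("stop top z",np.median(P[m][:,2]),m.sum())
print(chargers("top"))
print(robot.observe()["eef_pos"], yawof(robot.observe()["tcp_rot"]))
print(plan([485.8,-108.9,190],.45), plan([485.8,-108.9,190]))
E
```

```text
stop top z 258.2007813108509 2048
[[ 622.34 -113.28   63.27   -0.14   36.52   36.12    5.  ]
 [ 620.8  -201.97   62.82   -0.01   35.86   35.01    6.  ]
 [ 613.96 -324.26   63.03    0.04   35.6    38.41    6.  ]
 [ 512.95 -330.88   63.22    0.01   34.57   37.28    5.  ]
 [ 486.93 -107.44   62.98    0.45   35.01   36.05    8.  ]
 [ 485.68 -219.54   62.48    0.22   36.04   36.73    4.  ]
 [ 369.53 -255.86   60.4    -0.3    37.81   35.45   61.5 ]
 [ 359.77 -170.89   60.38   -0.2    36.52   35.52   69.  ]
 [ 357.73 -338.48   60.17    0.44   36.22   35.84   72.  ]
 [ 354.43  -56.1    59.78    0.38   35.76   35.36   87.  ]]
[577.86 392.21 417.62] -0.10693463356897141
(array([-300.9,  411.2,  227.6]), -0.557) (array([-38.1, 508.1, 227.6]), -0.0)
```

Call:
arm_command:
  moves:
    - {"fingers": 1,"x": 0,"y": 0,"z": 0,"wx": 0,"wy": 0,"wz": -0.14}
    - {"fingers": 1,"x": 0,"y": 0,"z": 0,"wx": 0,"wy": 0,"wz": -0.14}
    - {"fingers": 1,"x": 0,"y": 0,"z": 0,"wx": 0,"wy": 0,"wz": -0.14}
    - {"fingers": 1,"x": 0,"y": 0,"z": 0,"wx": 0,"wy": 0,"wz": -0.137}
    - {"fingers": 1,"x": -27.4,"y": 37.4,"z": 0,"wx": 0,"wy": 0,"wz": 0}
    - {"fingers": 1,"x": -27.4,"y": 37.4,"z": 0,"wx": 0,"wy": 0,"wz": 0}
    - {"fingers": 1,"x": -27.4,"y": 37.4,"z": 0,"wx": 0,"wy": 0,"wz": 0}
    - {"fingers": 1,"x": -27.4,"y": 37.4,"z": 0,"wx": 0,"wy": 0,"wz": 0}
    - {"fingers": 1,"x": -27.4,"y": 37.4,"z": 0,"wx": 0,"wy": 0,"wz": 0}
    - {"fingers": 1,"x": -27.4,"y": 37.4,"z": 0,"wx": 0,"wy": 0,"wz": 0}
    - {"fingers": 1,"x": -27.4,"y": 37.4,"z": 0,"wx": 0,"wy": 0,"wz": 0}
    - {"fingers": 1,"x": -27.4,"y": 37.4,"z": 0,"wx": 0,"wy": 0,"wz": 0}
    - {"fingers": 1,"x": -27.4,"y": 37.4,"z": 0,"wx": 0,"wy": 0,"wz": 0}
    - {"fingers": 1,"x": -27.4,"y": 37.4,"z": 0,"wx": 0,"wy": 0,"wz": 0}
    - {"fingers": 1,"x": -27,"y": 37.4,"z": 0,"wx": 0,"wy": 0,"wz": 0}
    - {"fingers": 1,"x": 0,"y": 0,"z": 45,"wx": 0,"wy": 0,"wz": 0}
    - {"fingers": 1,"x": 0,"y": 0,"z": 45,"wx": 0,"wy": 0,"wz": 0}
    - {"fingers": 1,"x": 0,"y": 0,"z": 45,"wx": 0,"wy": 0,"wz": 0}
    - {"fingers": 1,"x": 0,"y": 0,"z": 45,"wx": 0,"wy": 0,"wz": 0}
    - {"fingers": 1,"x": 0,"y": 0,"z": 0,"wx": 0,"wy": 0,"wz": 0}

```text
t: 7.95
eef_pos: [477.8, -106.8, 224.1]
tcp_rot: [[0.9, 0.434, -0.02], [0.435, -0.901, 0.008], [-0.014, -0.016, -1.0]]
contact_force: [-1.1, 1.0, -0.2]
width: 1.004
gripper_force: 0.0
```

```bash
python3 - <<'E'
from h import *
np.set_printoptions(precision=2,suppress=True)
o=robot.observe();print(o["eef_pos"],yawof(o["tcp_rot"]))
r=chargers();print(r)
print(plan([485.7,-108.9,46],.45))
E
```

```text
[ 477.83 -106.76  224.13] 0.4496865385910324
[[ 620.27 -114.52   63.08   -0.14   36.17   36.09    5.  ]
 [ 619.05 -203.74   62.92   -0.04   36.45   36.58   14.  ]
 [ 485.4  -108.64   62.97    0.45   36.78   36.09   14.  ]
 [ 484.46 -220.66   62.9     0.23   36.1    36.1    14.  ]
 [ 511.47 -331.42   62.77    0.08   36.21   37.41    6.  ]
 [ 353.32  -57.94   59.85    0.37   36.91   35.18  112.  ]
 [ 358.45 -172.2    59.9    -0.22   36.     35.91   63.  ]
 [ 367.9  -257.23   59.86   -0.32   36.48   35.97   74.  ]]
(array([  3.9,   2.9, 182.8]), -0.0)
```

Call:
arm_command:
  moves:
    - {"fingers": 1,"x": 3.5,"y": 2.5,"z": 40,"wx": 0,"wy": 0,"wz": 0}
    - {"fingers": 1,"x": 0,"y": 0,"z": 40,"wx": 0,"wy": 0,"wz": 0}
    - {"fingers": 1,"x": 0,"y": 0,"z": 40,"wx": 0,"wy": 0,"wz": 0}
    - {"fingers": 1,"x": 0,"y": 0,"z": 30,"wx": 0,"wy": 0,"wz": 0}
    - {"fingers": 1,"x": 0,"y": 0,"z": 20,"wx": 0,"wy": 0,"wz": 0}
    - {"fingers": 1,"x": 0,"y": 0,"z": 12,"wx": 0,"wy": 0,"wz": 0}
    - {"fingers": 1,"x": 0,"y": 0,"z": 0,"wx": 0,"wy": 0,"wz": 0}
    - {"fingers": 1,"x": 0,"y": 0,"z": 0,"wx": 0,"wy": 0,"wz": 0}

```text
t: 8.8
eef_pos: [490.9, -111.0, 53.9]
tcp_rot: [[0.9, 0.435, 0.003], [0.435, -0.9, -0.001], [0.002, 0.002, -1.0]]
contact_force: [0.7, 0.3, 0.2]
width: 0.996
gripper_force: 0.0
```

Call:
arm_command:
  moves:
    - {"fingers": -1,"x": 0,"y": 0,"z": 0,"wx": 0,"wy": 0,"wz": 0}
    - {"fingers": -1,"x": 0,"y": 0,"z": 0,"wx": 0,"wy": 0,"wz": 0}
    - {"fingers": -1,"x": 0,"y": 0,"z": 0,"wx": 0,"wy": 0,"wz": 0}
    - {"fingers": -1,"x": 0,"y": 0,"z": 0,"wx": 0,"wy": 0,"wz": 0}
    - {"fingers": -1,"x": 0,"y": 0,"z": 0,"wx": 0,"wy": 0,"wz": 0}
    - {"fingers": -1,"x": 0,"y": 0,"z": 0,"wx": 0,"wy": 0,"wz": 0}
    - {"fingers": -1,"x": 0,"y": 0,"z": 0,"wx": 0,"wy": 0,"wz": 0}
    - {"fingers": -1,"x": 0,"y": 0,"z": 0,"wx": 0,"wy": 0,"wz": 0}
  grip_force: 60

```text
t: 9.6
eef_pos: [490.1, -110.7, 53.2]
tcp_rot: [[0.901, 0.435, 0.002], [0.435, -0.901, -0.001], [0.001, 0.001, -1.0]]
contact_force: [-0.4, 0.4, 5.2]
width: 0.408
gripper_force: 61.5
```

Call:
arm_command:
  moves:
    - {"fingers": -1,"x": 0,"y": 0,"z": -20,"wx": 0,"wy": 0,"wz": 0}
    - {"fingers": -1,"x": 0,"y": 0,"z": -40,"wx": 0,"wy": 0,"wz": 0}
    - {"fingers": -1,"x": 0,"y": 0,"z": -45,"wx": 0,"wy": 0,"wz": 0}
    - {"fingers": -1,"x": 0,"y": 0,"z": -45,"wx": 0,"wy": 0,"wz": 0}
    - {"fingers": -1,"x": 0,"y": 0,"z": -45,"wx": 0,"wy": 0,"wz": 0}
    - {"fingers": -1,"x": 0,"y": 0,"z": -45,"wx": 0,"wy": 0,"wz": 0}
    - {"fingers": -1,"x": 0,"y": 0,"z": -30,"wx": 0,"wy": 0,"wz": 0}
    - {"fingers": -1,"x": 0,"y": 0,"z": 0,"wx": 0,"wy": 0,"wz": 0.11}
    - {"fingers": -1,"x": 0,"y": 0,"z": 0,"wx": 0,"wy": 0,"wz": 0.11}
    - {"fingers": -1,"x": 0,"y": 0,"z": 0,"wx": 0,"wy": 0,"wz": 0.11}
    - {"fingers": -1,"x": 0,"y": 0,"z": 0,"wx": 0,"wy": 0,"wz": 0.11}
    - {"fingers": -1,"x": 0,"y": 0,"z": 0,"wx": 0,"wy": 0,"wz": 0.117}
    - {"fingers": -1,"x": 0,"y": 0,"z": 0,"wx": 0,"wy": 0,"wz": 0}
    - {"fingers": -1,"x": 0,"y": 0,"z": 0,"wx": 0,"wy": 0,"wz": 0}

```text
t: 11.0
eef_pos: [488.9, -110.3, 321.6]
tcp_rot: [[0.995, -0.105, -0.001], [-0.105, -0.995, 0.0], [-0.001, -0.0, -1.0]]
contact_force: [-0.3, 0.4, -1.8]
width: 0.415
gripper_force: 60.8
```

```bash
python3 - <<'E'
from h import *
np.set_printoptions(precision=2,suppress=True)
o=robot.observe();print(o["eef_pos"],o["joints"],yawof(o["tcp_rot"]),o["width"])
print(plan([557.5+2.3*.994,216.4-2.3*.107,320],-.107))
E
```

```text
[ 488.89 -110.31  321.58] [-0.39 -0.    1.62 -0.    1.53  1.28] -0.1048576610918096 0.4148417694901911
(array([  35.6, -332.2,    1.6]), 0.002)
```

Call:
arm_command:
  moves:
    - {"fingers": -1,"x": 3.6,"y": -33.2,"z": 0,"wx": 0,"wy": 0,"wz": 0}
    - {"fingers": -1,"x": 3.6,"y": -33.2,"z": 0,"wx": 0,"wy": 0,"wz": 0}
    - {"fingers": -1,"x": 3.6,"y": -33.2,"z": 0,"wx": 0,"wy": 0,"wz": 0}
    - {"fingers": -1,"x": 3.6,"y": -33.2,"z": 0,"wx": 0,"wy": 0,"wz": 0}
    - {"fingers": -1,"x": 3.6,"y": -33.2,"z": 0,"wx": 0,"wy": 0,"wz": 0}
    - {"fingers": -1,"x": 3.6,"y": -33.2,"z": 0,"wx": 0,"wy": 0,"wz": 0}
    - {"fingers": -1,"x": 3.6,"y": -33.2,"z": 0,"wx": 0,"wy": 0,"wz": 0}
    - {"fingers": -1,"x": 3.6,"y": -33.2,"z": 0,"wx": 0,"wy": 0,"wz": 0}
    - {"fingers": -1,"x": 3.6,"y": -33.2,"z": 0,"wx": 0,"wy": 0,"wz": 0}
    - {"fingers": -1,"x": 3.6,"y": -33.2,"z": 0,"wx": 0,"wy": 0,"wz": 0}
    - {"fingers": -1,"x": 0,"y": 0,"z": 0,"wx": 0,"wy": 0,"wz": 0}
    - {"fingers": -1,"x": 0,"y": 0,"z": 0,"wx": 0,"wy": 0,"wz": 0}
    - {"fingers": -1,"x": 0,"y": 0,"z": 0,"wx": 0,"wy": 0,"wz": 0}

```text
t: 12.3
eef_pos: [560.4, 215.0, 321.9]
tcp_rot: [[0.994, -0.107, -0.001], [-0.107, -0.994, -0.001], [-0.001, 0.001, -1.0]]
contact_force: [0.3, 0.1, -1.5]
width: 0.41
gripper_force: 60.8
```

```bash
python3 - <<'E'
from h import *
np.set_printoptions(precision=2,suppress=True)
o=robot.observe();print(o["eef_pos"],yawof(o["tcp_rot"]),o["width"])
print(plan([557.5+2.3*.994,216.4-2.3*.107,213],-.107))
snap("wrist","w3")
E
```

```text
[560.38 215.03 321.93] -0.10706281362166795 0.409980121473624
(array([ -0.7,  -1.1, 108.9]), -0.0)
```

View pics/w3.png

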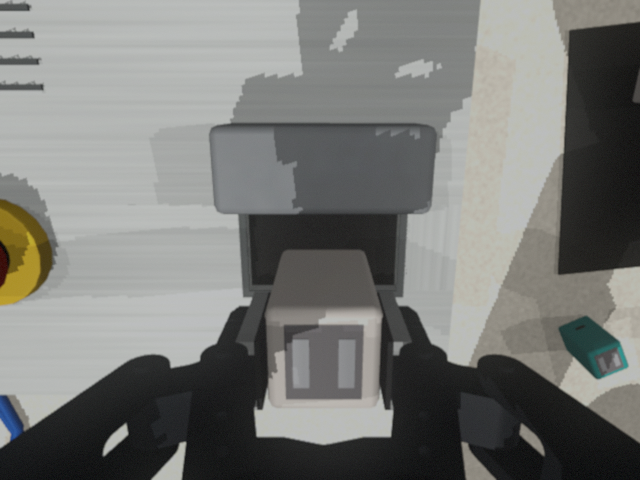

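The charger is held squarely and centred over the throat (325,270). Lowering it now.

Call:
arm_command:
  moves:
    - {"fingers": -1,"x": -0.7,"y": -1,"z": 25,"wx": 0,"wy": 0,"wz": 0}
    - {"fingers": -1,"x": 0,"y": 0,"z": 20,"wx": 0,"wy": 0,"wz": 0}
    - {"fingers": -1,"x": 0,"y": 0,"z": 10,"wx": 0,"wy": 0,"wz": 0}
    - {"fingers": -1,"x": 0,"y": 0,"z": 9,"wx": 0,"wy": 0,"wz": 0}
    - {"fingers": -1,"x": 0,"y": 0,"z": 9,"wx": 0,"wy": 0,"wz": 0}
    - {"fingers": -1,"x": 0,"y": 0,"z": 9,"wx": 0,"wy": 0,"wz": 0}
    - {"fingers": -1,"x": 0,"y": 0,"z": 9,"wx": 0,"wy": 0,"wz": 0}
    - {"fingers": -1,"x": 0,"y": 0,"z": 9,"wx": 0,"wy": 0,"wz": 0}
    - {"fingers": -1,"x": 0,"y": 0,"z": 9,"wx": 0,"wy": 0,"wz": 0}
    - {"fingers": -1,"x": 0,"y": 0,"z": 0,"wx": 0,"wy": 0,"wz": 0}
    - {"fingers": -1,"x": 0,"y": 0,"z": 0,"wx": 0,"wy": 0,"wz": 0}

```text
t: 13.45
eef_pos: [559.4, 216.8, 212.3]
tcp_rot: [[0.994, -0.107, -0.002], [-0.107, -0.994, -0.0], [-0.002, 0.001, -1.0]]
contact_force: [-0.1, -0.4, -1.1]
width: 0.412
gripper_force: 60.9
```

Call:
arm_command:
  moves:
    - {"fingers": 0.06,"x": 0,"y": 0,"z": 0,"wx": 0,"wy": 0,"wz": 0}
    - {"fingers": 0.06,"x": 0,"y": 0,"z": 0,"wx": 0,"wy": 0,"wz": 0}
    - {"fingers": 0.06,"x": 0,"y": 0,"z": 0,"wx": 0,"wy": 0,"wz": 0}
    - {"fingers": 0.06,"x": 0,"y": 0,"z": 0,"wx": 0,"wy": 0,"wz": 0}
    - {"fingers": 0.06,"x": 0,"y": 0,"z": 0,"wx": 0,"wy": 0,"wz": 0}
    - {"fingers": 0.06,"x": 0,"y": 0,"z": -15,"wx": 0,"wy": 0,"wz": 0}
    - {"fingers": 0.06,"x": 0,"y": 0,"z": -25,"wx": 0,"wy": 0,"wz": 0}
    - {"fingers": 0.06,"x": 0,"y": 0,"z": -40,"wx": 0,"wy": 0,"wz": 0}
    - {"fingers": 1,"x": 0,"y": 0,"z": -40,"wx": 0,"wy": 0,"wz": 0}
    - {"fingers": 1,"x": 0,"y": 0,"z": -10,"wx": 0,"wy": 0,"wz": 0}
    - {"fingers": 1,"x": 0,"y": 0,"z": 0,"wx": 0,"wy": 0,"wz": 0}
    - {"fingers": 1,"x": 0,"y": 0,"z": 0,"wx": 0,"wy": 0,"wz": 0}

```text
t: 14.65
eef_pos: [559.5, 216.7, 342.1]
tcp_rot: [[0.994, -0.107, -0.002], [-0.107, -0.994, -0.0], [-0.002, 0.001, -1.0]]
contact_force: [-0.4, -0.3, -0.1]
width: 1.001
gripper_force: 0.0
```

```bash
cat >> h.py <<'E'
def status():
    "from above the throat: flap height at its free edge, chargers by the top camera (bias removed)"
    im,d,E,K=snap("wrist"); P=cloud(d,E,K)
    m=(abs(P[...,0]-552)<12)&(abs(P[...,1]-216)<25)&(P[...,2]<235)
    print("flap z pct",np.nanpercentile(P[m][:,2],[5,50,95]) if m.any() else None)
    r=chargers("top"); r[:,0]-=1.4; r[:,1]-=1.5; r=r[r[:,6]<30]; print(r[:,:4])
    o=robot.observe(); print("tcp",o["eef_pos"],yawof(o["tcp_rot"]),o["width"])
E
python3 - <<'E'
from h import *
np.set_printoptions(precision=2,suppress=True)
status()
print(plan([484.5,-220.8,320],.22))
E
```

```text
flap z pct [209.95 211.04 212.13]
[[ 621.27 -114.53   62.66   -0.16]
 [ 619.49 -203.75   62.19   -0.02]
 [ 612.36 -326.98   62.14    0.03]
 [ 511.57 -331.42   62.83    0.02]
 [ 484.28 -221.01   63.55    0.23]]
tcp [558.9 216.6 340.6] -0.10728628365166609 1.0035291794307382
(array([-168.1,  410.6,   20.6]), -0.327)
```

Call:
arm_command:
  moves:
    - {"fingers": 1,"x": 0,"y": 0,"z": 0,"wx": 0,"wy": 0,"wz": -0.11}
    - {"fingers": 1,"x": 0,"y": 0,"z": 0,"wx": 0,"wy": 0,"wz": -0.11}
    - {"fingers": 1,"x": 0,"y": 0,"z": 0,"wx": 0,"wy": 0,"wz": -0.107}
    - {"fingers": 1,"x": -16.8,"y": 41,"z": 0,"wx": 0,"wy": 0,"wz": 0}
    - {"fingers": 1,"x": -16.8,"y": 41,"z": 0,"wx": 0,"wy": 0,"wz": 0}
    - {"fingers": 1,"x": -16.8,"y": 41,"z": 0,"wx": 0,"wy": 0,"wz": 0}
    - {"fingers": 1,"x": -16.8,"y": 41,"z": 0,"wx": 0,"wy": 0,"wz": 0}
    - {"fingers": 1,"x": -16.8,"y": 41,"z": 0,"wx": 0,"wy": 0,"wz": 0}
    - {"fingers": 1,"x": -16.8,"y": 41,"z": 0,"wx": 0,"wy": 0,"wz": 0}
    - {"fingers": 1,"x": -16.8,"y": 41,"z": 0,"wx": 0,"wy": 0,"wz": 0}
    - {"fingers": 1,"x": -16.8,"y": 41,"z": 0,"wx": 0,"wy": 0,"wz": 0}
    - {"fingers": 1,"x": -16.8,"y": 41,"z": 0,"wx": 0,"wy": 0,"wz": 0}
    - {"fingers": 1,"x": -16.8,"y": 41,"z": 0,"wx": 0,"wy": 0,"wz": 0}
    - {"fingers": 1,"x": 0,"y": 0,"z": 45,"wx": 0,"wy": 0,"wz": 0}
    - {"fingers": 1,"x": 0,"y": 0,"z": 45,"wx": 0,"wy": 0,"wz": 0}
    - {"fingers": 1,"x": 0,"y": 0,"z": 45,"wx": 0,"wy": 0,"wz": 0}
    - {"fingers": 1,"x": 0,"y": 0,"z": 45,"wx": 0,"wy": 0,"wz": 0}
    - {"fingers": 1,"x": 0,"y": 0,"z": 45,"wx": 0,"wy": 0,"wz": 0}
    - {"fingers": 1,"x": 0,"y": 0,"z": 0,"wx": 0,"wy": 0,"wz": 0}
    - {"fingers": 1,"x": 0,"y": 0,"z": 0,"wx": 0,"wy": 0,"wz": 0}

```text
t: 16.75
eef_pos: [484.2, -219.1, 117.0]
tcp_rot: [[0.976, 0.218, -0.004], [0.218, -0.976, 0.002], [-0.003, -0.003, -1.0]]
contact_force: [1.1, -0.4, 0.6]
width: 1.001
gripper_force: 0.0
```

```bash
python3 - <<'E'
from h import *
np.set_printoptions(precision=2,suppress=True)
print(chargers("top")[:,:4])
print(robot.observe()["eef_pos"],plan([484.4,-220.8,46],.22))
E
```

```text
[[ 622.06 -113.45   62.77   -0.18]
 [ 620.7  -201.84   62.61   -0.01]
 [ 613.88 -325.35   62.95    0.05]
 [ 517.31 -330.46   62.8    -0.01]
 [ 370.32 -253.49   60.06   -0.36]
 [ 357.62 -338.43   59.63    0.45]
 [ 354.35  -55.95   59.93    0.38]]
[ 486.01 -220.23  119.25] (array([-1.7,  0.2, 73.2]), -0.0)
```

Call:
arm_command:
  moves:
    - {"fingers": 1,"x": -1.5,"y": 0,"z": 30,"wx": 0,"wy": 0,"wz": 0}
    - {"fingers": 1,"x": 0,"y": 0,"z": 25,"wx": 0,"wy": 0,"wz": 0}
    - {"fingers": 1,"x": 0,"y": 0,"z": 18,"wx": 0,"wy": 0,"wz": 0}
    - {"fingers": 1,"x": 0,"y": 0,"z": 0,"wx": 0,"wy": 0,"wz": 0}
    - {"fingers": 1,"x": 0,"y": 0,"z": 0,"wx": 0,"wy": 0,"wz": 0}
    - {"fingers": -1,"x": 0,"y": 0,"z": 0,"wx": 0,"wy": 0,"wz": 0}
    - {"fingers": -1,"x": 0,"y": 0,"z": 0,"wx": 0,"wy": 0,"wz": 0}
    - {"fingers": -1,"x": 0,"y": 0,"z": 0,"wx": 0,"wy": 0,"wz": 0}
    - {"fingers": -1,"x": 0,"y": 0,"z": 0,"wx": 0,"wy": 0,"wz": 0}
    - {"fingers": -1,"x": 0,"y": 0,"z": 0,"wx": 0,"wy": 0,"wz": 0}
    - {"fingers": -1,"x": 0,"y": 0,"z": 0,"wx": 0,"wy": 0,"wz": 0}

```text
t: 17.9
eef_pos: [484.8, -220.8, 46.4]
tcp_rot: [[0.976, 0.218, 0.002], [0.218, -0.976, -0.001], [0.002, 0.002, -1.0]]
contact_force: [-0.1, -0.7, 6.7]
width: 0.409
gripper_force: 60.6
```

Call:
arm_command:
  moves:
    - {"fingers": -1,"x": 0,"y": 0,"z": -20,"wx": 0,"wy": 0,"wz": 0}
    - {"fingers": -1,"x": 0,"y": 0,"z": -40,"wx": 0,"wy": 0,"wz": 0}
    - {"fingers": -1,"x": 0,"y": 0,"z": -45,"wx": 0,"wy": 0,"wz": 0}
    - {"fingers": -1,"x": 0,"y": 0,"z": -45,"wx": 0,"wy": 0,"wz": 0}
    - {"fingers": -1,"x": 0,"y": 0,"z": -45,"wx": 0,"wy": 0,"wz": 0}
    - {"fingers": -1,"x": 0,"y": 0,"z": -45,"wx": 0,"wy": 0,"wz": 0}
    - {"fingers": -1,"x": 0,"y": 0,"z": -35,"wx": 0,"wy": 0,"wz": 0}
    - {"fingers": -1,"x": 0,"y": 0,"z": 0,"wx": 0,"wy": 0,"wz": 0.11}
    - {"fingers": -1,"x": 0,"y": 0,"z": 0,"wx": 0,"wy": 0,"wz": 0.11}
    - {"fingers": -1,"x": 0,"y": 0,"z": 0,"wx": 0,"wy": 0,"wz": 0.107}
    - {"fingers": -1,"x": 0,"y": 0,"z": 0,"wx": 0,"wy": 0,"wz": 0}
    - {"fingers": -1,"x": 0,"y": 0,"z": 0,"wx": 0,"wy": 0,"wz": 0}

```text
t: 19.1
eef_pos: [483.6, -220.0, 319.6]
tcp_rot: [[0.994, -0.105, -0.001], [-0.105, -0.994, 0.001], [-0.001, -0.001, -1.0]]
contact_force: [0.9, -0.7, -1.1]
width: 0.415
gripper_force: 60.0
```

```bash
python3 - <<'E'
from h import *
np.set_printoptions(precision=2,suppress=True)
o=robot.observe();print(o["eef_pos"],yawof(o["tcp_rot"]),o["width"])
print(plan([556.5,216.5,320],-.107))
E
```

```text
[ 483.61 -219.97  319.55] -0.1050178558301645 0.41538864682173454
(array([  25.9, -441.8,   -0.4]), 0.002)
```

Call:
arm_command:
  moves:
    - {"fingers": -1,"x": 2,"y": -34,"z": 0,"wx": 0,"wy": 0,"wz": 0}
    - {"fingers": -1,"x": 2,"y": -34,"z": 0,"wx": 0,"wy": 0,"wz": 0}
    - {"fingers": -1,"x": 2,"y": -34,"z": 0,"wx": 0,"wy": 0,"wz": 0}
    - {"fingers": -1,"x": 2,"y": -34,"z": 0,"wx": 0,"wy": 0,"wz": 0}
    - {"fingers": -1,"x": 2,"y": -34,"z": 0,"wx": 0,"wy": 0,"wz": 0}
    - {"fingers": -1,"x": 2,"y": -34,"z": 0,"wx": 0,"wy": 0,"wz": 0}
    - {"fingers": -1,"x": 2,"y": -34,"z": 0,"wx": 0,"wy": 0,"wz": 0}
    - {"fingers": -1,"x": 2,"y": -34,"z": 0,"wx": 0,"wy": 0,"wz": 0}
    - {"fingers": -1,"x": 2,"y": -34,"z": 0,"wx": 0,"wy": 0,"wz": 0}
    - {"fingers": -1,"x": 2,"y": -34,"z": 0,"wx": 0,"wy": 0,"wz": 0}
    - {"fingers": -1,"x": 2,"y": -34,"z": 0,"wx": 0,"wy": 0,"wz": 0}
    - {"fingers": -1,"x": 2,"y": -34,"z": 0,"wx": 0,"wy": 0,"wz": 0}
    - {"fingers": -1,"x": 2,"y": -34,"z": 0,"wx": 0,"wy": 0,"wz": 0}
    - {"fingers": -1,"x": 0,"y": 0,"z": 0,"wx": 0,"wy": 0,"wz": 0}
    - {"fingers": -1,"x": 0,"y": 0,"z": 0,"wx": 0,"wy": 0,"wz": 0}
    - {"fingers": -1,"x": 0,"y": 0,"z": 0,"wx": 0,"wy": 0,"wz": 0}

```text
t: 20.7
eef_pos: [556.9, 215.7, 319.9]
tcp_rot: [[0.994, -0.107, -0.001], [-0.107, -0.994, -0.001], [-0.001, 0.001, -1.0]]
contact_force: [0.2, -0.4, -1.9]
width: 0.414
gripper_force: 60.4
```

```bash
cat >> h.py <<'E'
def heldcheck():
    "pose over the throat, and the top face of what is held"
    im,d,E,K=snap("wrist"); P=cloud(d,E,K); o=robot.observe(); t=o["eef_pos"]
    m=(np.hypot(P[...,0]-t[0],P[...,1]-t[1])<30)&(P[...,2]>t[2]-5)&(P[...,2]<t[2]+40)
    m&=cv2.cvtColor(im,cv2.COLOR_RGB2HSV)[...,2]>60
    z=P[m][:,2]; print("tcp",t,yawof(o["tcp_rot"]),"w",o["width"],"held top above tcp:",np.median(z)-t[2],m.sum())
    print("to drop:",plan([556.5,216.5,213],-.107))
E
python3 - <<'E'
from h import *
np.set_printoptions(precision=2,suppress=True)
heldcheck()
E
```

```text
tcp [557.02 215.45 320.07] -0.10785155485953486 w 0.41202972731052767 held top above tcp: 16.28350069665305 17292
to drop: (array([ -0.6,  -1. , 107.1]), -0.001)
```

Call:
arm_command:
  moves:
    - {"fingers": -1,"x": -0.5,"y": -1,"z": 25,"wx": 0,"wy": 0,"wz": 0}
    - {"fingers": -1,"x": 0,"y": 0,"z": 20,"wx": 0,"wy": 0,"wz": 0}
    - {"fingers": -1,"x": 0,"y": 0,"z": 9,"wx": 0,"wy": 0,"wz": 0}
    - {"fingers": -1,"x": 0,"y": 0,"z": 9,"wx": 0,"wy": 0,"wz": 0}
    - {"fingers": -1,"x": 0,"y": 0,"z": 9,"wx": 0,"wy": 0,"wz": 0}
    - {"fingers": -1,"x": 0,"y": 0,"z": 9,"wx": 0,"wy": 0,"wz": 0}
    - {"fingers": -1,"x": 0,"y": 0,"z": 9,"wx": 0,"wy": 0,"wz": 0}
    - {"fingers": -1,"x": 0,"y": 0,"z": 9,"wx": 0,"wy": 0,"wz": 0}
    - {"fingers": -1,"x": 0,"y": 0,"z": 8,"wx": 0,"wy": 0,"wz": 0}
    - {"fingers": -1,"x": 0,"y": 0,"z": 0,"wx": 0,"wy": 0,"wz": 0}
    - {"fingers": -1,"x": 0,"y": 0,"z": 0,"wx": 0,"wy": 0,"wz": 0}

```text
t: 21.85
eef_pos: [556.1, 217.5, 212.4]
tcp_rot: [[0.994, -0.107, -0.002], [-0.107, -0.994, -0.0], [-0.002, 0.001, -1.0]]
contact_force: [-0.3, 0.0, -0.4]
width: 0.413
gripper_force: 60.5
```

Call:
arm_command:
  moves:
    - {"fingers": 0.06,"x": 0,"y": 0,"z": 0,"wx": 0,"wy": 0,"wz": 0}
    - {"fingers": 0.06,"x": 0,"y": 0,"z": 0,"wx": 0,"wy": 0,"wz": 0}
    - {"fingers": 0.06,"x": 0,"y": 0,"z": 0,"wx": 0,"wy": 0,"wz": 0}
    - {"fingers": 0.06,"x": 0,"y": 0,"z": 0,"wx": 0,"wy": 0,"wz": 0}
    - {"fingers": 0.06,"x": 0,"y": 0,"z": 0,"wx": 0,"wy": 0,"wz": 0}
    - {"fingers": 0.06,"x": 0,"y": 0,"z": -15,"wx": 0,"wy": 0,"wz": 0}
    - {"fingers": 0.06,"x": 0,"y": 0,"z": -25,"wx": 0,"wy": 0,"wz": 0}
    - {"fingers": 0.06,"x": 0,"y": 0,"z": -40,"wx": 0,"wy": 0,"wz": 0}
    - {"fingers": 1,"x": 0,"y": 0,"z": -40,"wx": 0,"wy": 0,"wz": 0}
    - {"fingers": 1,"x": 0,"y": 0,"z": -7,"wx": 0,"wy": 0,"wz": 0}
    - {"fingers": 1,"x": 0,"y": 0,"z": 0,"wx": 0,"wy": 0,"wz": 0}
    - {"fingers": 1,"x": 0,"y": 0,"z": 0,"wx": 0,"wy": 0,"wz": 0}

```text
t: 23.05
eef_pos: [556.2, 217.4, 339.3]
tcp_rot: [[0.994, -0.107, -0.002], [-0.107, -0.994, -0.0], [-0.002, 0.001, -1.0]]
contact_force: [0.1, 0.5, -0.0]
width: 0.998
gripper_force: 0.0
```

```bash
python3 - <<'E'
from h import *
np.set_printoptions(precision=2,suppress=True)
status()
print(plan([620.6,-114.6,340],-.15))
E
```

```text
flap z pct [209.91 211.03 212.09]
[[ 621.23 -114.81   63.17   -0.15]
 [ 619.4  -203.75   62.77   -0.04]
 [ 612.54 -326.38   62.88    0.01]
 [ 511.76 -332.34   63.46    0.06]]
tcp [555.71 217.25 337.9 ] -0.10729824502987438 1.0010510032710742
(array([113.8, 318.4,  -2.1]), 0.043)
```

Call:
arm_command:
  moves:
    - {"fingers": 1,"x": 0,"y": 0,"z": 0,"wx": 0,"wy": 0,"wz": 0.043}
    - {"fingers": 1,"x": 14.2,"y": 39.8,"z": 0,"wx": 0,"wy": 0,"wz": 0}
    - {"fingers": 1,"x": 14.2,"y": 39.8,"z": 0,"wx": 0,"wy": 0,"wz": 0}
    - {"fingers": 1,"x": 14.2,"y": 39.8,"z": 0,"wx": 0,"wy": 0,"wz": 0}
    - {"fingers": 1,"x": 14.2,"y": 39.8,"z": 0,"wx": 0,"wy": 0,"wz": 0}
    - {"fingers": 1,"x": 14.2,"y": 39.8,"z": 0,"wx": 0,"wy": 0,"wz": 0}
    - {"fingers": 1,"x": 14.2,"y": 39.8,"z": 0,"wx": 0,"wy": 0,"wz": 0}
    - {"fingers": 1,"x": 14.2,"y": 39.8,"z": 0,"wx": 0,"wy": 0,"wz": 0}
    - {"fingers": 1,"x": 14.2,"y": 39.8,"z": 0,"wx": 0,"wy": 0,"wz": 0}
    - {"fingers": 1,"x": 0,"y": 0,"z": 45,"wx": 0,"wy": 0,"wz": 0}
    - {"fingers": 1,"x": 0,"y": 0,"z": 45,"wx": 0,"wy": 0,"wz": 0}
    - {"fingers": 1,"x": 0,"y": 0,"z": 45,"wx": 0,"wy": 0,"wz": 0}
    - {"fingers": 1,"x": 0,"y": 0,"z": 45,"wx": 0,"wy": 0,"wz": 0}
    - {"fingers": 1,"x": 0,"y": 0,"z": 43,"wx": 0,"wy": 0,"wz": 0}
    - {"fingers": 1,"x": 0,"y": 0,"z": 0,"wx": 0,"wy": 0,"wz": 0}
    - {"fingers": 1,"x": 0,"y": 0,"z": 0,"wx": 0,"wy": 0,"wz": 0}
    - {"fingers": 1,"x": 0,"y": 0,"z": 0,"wx": 0,"wy": 0,"wz": 0}

```text
t: 24.85
eef_pos: [623.3, -114.9, 120.0]
tcp_rot: [[0.989, -0.15, 0.004], [-0.15, -0.989, -0.001], [0.004, 0.001, -1.0]]
contact_force: [0.1, -0.2, 1.1]
width: 1.0
gripper_force: 0.0
```

```bash
python3 - <<'E'
from h import *
np.set_printoptions(precision=2,suppress=True)
print(chargers("top")[:,:4])
print(robot.observe()["eef_pos"],plan([620.8,-114.7,46],-.15))
E
```

```text
[[ 613.93 -325.48   62.61    0.  ]
 [ 513.42 -329.98   62.57    0.12]
 [ 369.61 -256.55   59.99   -0.33]
 [ 359.44 -171.43   60.46   -0.2 ]
 [ 357.88 -338.41   60.63    0.49]]
[ 623.68 -114.98  120.72] (array([-2.9,  0.2, 74.7]), -0.0)
```

Call:
arm_command:
  moves:
    - {"fingers": 1,"x": -2.5,"y": 0,"z": 30,"wx": 0,"wy": 0,"wz": 0}
    - {"fingers": 1,"x": 0,"y": 0,"z": 26,"wx": 0,"wy": 0,"wz": 0}
    - {"fingers": 1,"x": 0,"y": 0,"z": 19,"wx": 0,"wy": 0,"wz": 0}
    - {"fingers": 1,"x": 0,"y": 0,"z": 0,"wx": 0,"wy": 0,"wz": 0}
    - {"fingers": 1,"x": 0,"y": 0,"z": 0,"wx": 0,"wy": 0,"wz": 0}
    - {"fingers": -1,"x": 0,"y": 0,"z": 0,"wx": 0,"wy": 0,"wz": 0}
    - {"fingers": -1,"x": 0,"y": 0,"z": 0,"wx": 0,"wy": 0,"wz": 0}
    - {"fingers": -1,"x": 0,"y": 0,"z": 0,"wx": 0,"wy": 0,"wz": 0}
    - {"fingers": -1,"x": 0,"y": 0,"z": 0,"wx": 0,"wy": 0,"wz": 0}
    - {"fingers": -1,"x": 0,"y": 0,"z": 0,"wx": 0,"wy": 0,"wz": 0}
    - {"fingers": -1,"x": 0,"y": 0,"z": 0,"wx": 0,"wy": 0,"wz": 0}

```text
t: 26.0
eef_pos: [619.9, -114.2, 43.5]
tcp_rot: [[0.989, -0.15, 0.002], [-0.15, -0.989, -0.001], [0.002, 0.0, -1.0]]
contact_force: [0.6, -0.2, 6.1]
width: 0.411
gripper_force: 60.6
```

Call:
arm_command:
  moves:
    - {"fingers": -1,"x": 0,"y": 0,"z": -20,"wx": 0,"wy": 0,"wz": 0}
    - {"fingers": -1,"x": 0,"y": 0,"z": -40,"wx": 0,"wy": 0,"wz": 0}
    - {"fingers": -1,"x": 0,"y": 0,"z": -45,"wx": 0,"wy": 0,"wz": 0}
    - {"fingers": -1,"x": 0,"y": 0,"z": -45,"wx": 0,"wy": 0,"wz": 0}
    - {"fingers": -1,"x": 0,"y": 0,"z": -45,"wx": 0,"wy": 0,"wz": 0}
    - {"fingers": -1,"x": 0,"y": 0,"z": -45,"wx": 0,"wy": 0,"wz": 0}
    - {"fingers": -1,"x": 0,"y": 0,"z": -35,"wx": 0,"wy": 0,"wz": 0}
    - {"fingers": -1,"x": 0,"y": 0,"z": 0,"wx": 0,"wy": 0,"wz": -0.043}
    - {"fingers": -1,"x": 0,"y": 0,"z": 0,"wx": 0,"wy": 0,"wz": 0}
    - {"fingers": -1,"x": 0,"y": 0,"z": 0,"wx": 0,"wy": 0,"wz": 0}

```text
t: 27.0
eef_pos: [618.0, -113.6, 315.3]
tcp_rot: [[0.994, -0.108, -0.003], [-0.108, -0.994, 0.001], [-0.004, -0.001, -1.0]]
contact_force: [-0.7, 0.1, -1.5]
width: 0.415
gripper_force: 60.0
```

```bash
python3 - <<'E'
from h import *
np.set_printoptions(precision=2,suppress=True)
o=robot.observe();print(o["eef_pos"],yawof(o["tcp_rot"]),o["width"])
print(plan([556.5,216.5,320],-.107))
E
```

```text
[ 617.97 -113.6   315.35] -0.10802472597493995 0.41511440692325374
(array([ -96.4, -321.6,   -4.7]), -0.001)
```

Call:
arm_command:
  moves:
    - {"fingers": -1,"x": -10.7,"y": -35.8,"z": -1,"wx": 0,"wy": 0,"wz": 0}
    - {"fingers": -1,"x": -10.7,"y": -35.8,"z": -1,"wx": 0,"wy": 0,"wz": 0}
    - {"fingers": -1,"x": -10.7,"y": -35.8,"z": -1,"wx": 0,"wy": 0,"wz": 0}
    - {"fingers": -1,"x": -10.7,"y": -35.8,"z": -1,"wx": 0,"wy": 0,"wz": 0}
    - {"fingers": -1,"x": -10.7,"y": -35.8,"z": -1,"wx": 0,"wy": 0,"wz": 0}
    - {"fingers": -1,"x": -10.7,"y": -35.8,"z": 0,"wx": 0,"wy": 0,"wz": 0}
    - {"fingers": -1,"x": -10.7,"y": -35.8,"z": 0,"wx": 0,"wy": 0,"wz": 0}
    - {"fingers": -1,"x": -10.7,"y": -35.8,"z": 0,"wx": 0,"wy": 0,"wz": 0}
    - {"fingers": -1,"x": -10.7,"y": -35.8,"z": 0,"wx": 0,"wy": 0,"wz": 0}
    - {"fingers": -1,"x": 0,"y": 0,"z": 0,"wx": 0,"wy": 0,"wz": 0}
    - {"fingers": -1,"x": 0,"y": 0,"z": 0,"wx": 0,"wy": 0,"wz": 0}
    - {"fingers": -1,"x": 0,"y": 0,"z": 0,"wx": 0,"wy": 0,"wz": 0}
    - {"fingers": -1,"x": 0,"y": 0,"z": 0,"wx": 0,"wy": 0,"wz": 0}

```text
t: 28.3
eef_pos: [557.7, 215.5, 321.6]
tcp_rot: [[0.994, -0.109, -0.001], [-0.109, -0.994, -0.001], [-0.001, 0.001, -1.0]]
contact_force: [0.1, 0.4, -1.6]
width: 0.415
gripper_force: 60.3
```

```bash
python3 - <<'E'
from h import *
np.set_printoptions(precision=2,suppress=True)
heldcheck()
E
```

```text
tcp [557.86 215.52 321.81] -0.10914978151931973 w 0.41203025570821283 held top above tcp: 19.04297718146455 18289
to drop: (array([ -1.5,  -0.8, 108.8]), -0.002)
```

Call:
arm_command:
  moves:
    - {"fingers": -1,"x": -2,"y": -1,"z": 25,"wx": 0,"wy": 0,"wz": 0}
    - {"fingers": -1,"x": 0,"y": 0,"z": 20,"wx": 0,"wy": 0,"wz": 0}
    - {"fingers": -1,"x": 0,"y": 0,"z": 9,"wx": 0,"wy": 0,"wz": 0}
    - {"fingers": -1,"x": 0,"y": 0,"z": 9,"wx": 0,"wy": 0,"wz": 0}
    - {"fingers": -1,"x": 0,"y": 0,"z": 9,"wx": 0,"wy": 0,"wz": 0}
    - {"fingers": -1,"x": 0,"y": 0,"z": 9,"wx": 0,"wy": 0,"wz": 0}
    - {"fingers": -1,"x": 0,"y": 0,"z": 9,"wx": 0,"wy": 0,"wz": 0}
    - {"fingers": -1,"x": 0,"y": 0,"z": 10,"wx": 0,"wy": 0,"wz": 0}
    - {"fingers": -1,"x": 0,"y": 0,"z": 10,"wx": 0,"wy": 0,"wz": 0}
    - {"fingers": -1,"x": 0,"y": 0,"z": 0,"wx": 0,"wy": 0,"wz": 0}
    - {"fingers": -1,"x": 0,"y": 0,"z": 0,"wx": 0,"wy": 0,"wz": 0}

```text
t: 29.45
eef_pos: [555.0, 217.8, 211.1]
tcp_rot: [[0.994, -0.107, -0.002], [-0.107, -0.994, -0.001], [-0.002, 0.001, -1.0]]
contact_force: [-0.8, 0.8, -0.7]
width: 0.413
gripper_force: 60.4
```

Call:
arm_command:
  moves:
    - {"fingers": 0.06,"x": 0,"y": 0,"z": 0,"wx": 0,"wy": 0,"wz": 0}
    - {"fingers": 0.06,"x": 0,"y": 0,"z": 0,"wx": 0,"wy": 0,"wz": 0}
    - {"fingers": 0.06,"x": 0,"y": 0,"z": 0,"wx": 0,"wy": 0,"wz": 0}
    - {"fingers": 0.06,"x": 0,"y": 0,"z": 0,"wx": 0,"wy": 0,"wz": 0}
    - {"fingers": 0.06,"x": 0,"y": 0,"z": 0,"wx": 0,"wy": 0,"wz": 0}
    - {"fingers": 0.06,"x": 0,"y": 0,"z": -15,"wx": 0,"wy": 0,"wz": 0}
    - {"fingers": 0.06,"x": 0,"y": 0,"z": -25,"wx": 0,"wy": 0,"wz": 0}
    - {"fingers": 0.06,"x": 0,"y": 0,"z": -40,"wx": 0,"wy": 0,"wz": 0}
    - {"fingers": 1,"x": 0,"y": 0,"z": -40,"wx": 0,"wy": 0,"wz": 0}
    - {"fingers": 1,"x": 0,"y": 0,"z": -8,"wx": 0,"wy": 0,"wz": 0}
    - {"fingers": 1,"x": 0,"y": 0,"z": 0,"wx": 0,"wy": 0,"wz": 0}
    - {"fingers": 1,"x": 0,"y": 0,"z": 0,"wx": 0,"wy": 0,"wz": 0}

```text
t: 30.65
eef_pos: [555.3, 217.8, 339.4]
tcp_rot: [[0.994, -0.107, -0.001], [-0.107, -0.994, -0.0], [-0.001, 0.0, -1.0]]
contact_force: [-0.4, -0.6, -0.6]
width: 0.998
gripper_force: 0.0
```

```bash
python3 - <<'E'
from h import *
np.set_printoptions(precision=2,suppress=True)
status()
print(plan([619.3,-204,338],-.04))
E
```

```text
flap z pct [209.97 211.04 212.11]
[[ 619.61 -203.79   62.2    -0.02]
 [ 612.47 -326.65   61.89    0.01]
 [ 511.88 -332.25   63.35    0.08]]
tcp [554.75 217.68 337.89] -0.10729314581589583 0.9971721251053517
(array([ 81.4, 418.8,  -0.1]), -0.067)
```

Three in. Next is the charger at (619.4, -204).

Call:
arm_command:
  moves:
    - {"fingers": 1,"x": 0,"y": 0,"z": 0,"wx": 0,"wy": 0,"wz": -0.067}
    - {"fingers": 1,"x": 8,"y": 41.9,"z": 0,"wx": 0,"wy": 0,"wz": 0}
    - {"fingers": 1,"x": 8,"y": 41.9,"z": 0,"wx": 0,"wy": 0,"wz": 0}
    - {"fingers": 1,"x": 8,"y": 41.9,"z": 0,"wx": 0,"wy": 0,"wz": 0}
    - {"fingers": 1,"x": 8,"y": 41.9,"z": 0,"wx": 0,"wy": 0,"wz": 0}
    - {"fingers": 1,"x": 8,"y": 41.9,"z": 0,"wx": 0,"wy": 0,"wz": 0}
    - {"fingers": 1,"x": 8,"y": 41.9,"z": 0,"wx": 0,"wy": 0,"wz": 0}
    - {"fingers": 1,"x": 8,"y": 41.9,"z": 0,"wx": 0,"wy": 0,"wz": 0}
    - {"fingers": 1,"x": 8,"y": 41.9,"z": 0,"wx": 0,"wy": 0,"wz": 0}
    - {"fingers": 1,"x": 8,"y": 41.9,"z": 0,"wx": 0,"wy": 0,"wz": 0}
    - {"fingers": 1,"x": 8,"y": 41.9,"z": 0,"wx": 0,"wy": 0,"wz": 0}
    - {"fingers": 1,"x": 0,"y": 0,"z": 45,"wx": 0,"wy": 0,"wz": 0}
    - {"fingers": 1,"x": 0,"y": 0,"z": 45,"wx": 0,"wy": 0,"wz": 0}
    - {"fingers": 1,"x": 0,"y": 0,"z": 45,"wx": 0,"wy": 0,"wz": 0}
    - {"fingers": 1,"x": 0,"y": 0,"z": 45,"wx": 0,"wy": 0,"wz": 0}
    - {"fingers": 1,"x": 0,"y": 0,"z": 40,"wx": 0,"wy": 0,"wz": 0}
    - {"fingers": 1,"x": 0,"y": 0,"z": 0,"wx": 0,"wy": 0,"wz": 0}
    - {"fingers": 1,"x": 0,"y": 0,"z": 0,"wx": 0,"wy": 0,"wz": 0}
    - {"fingers": 1,"x": 0,"y": 0,"z": 0,"wx": 0,"wy": 0,"wz": 0}
    - {"fingers": 1,"x": 0,"y": 0,"z": 0,"wx": 0,"wy": 0,"wz": 0}

```text
t: 32.75
eef_pos: [620.9, -204.9, 123.8]
tcp_rot: [[0.999, -0.04, 0.005], [-0.04, -0.999, -0.003], [0.006, 0.002, -1.0]]
contact_force: [0.5, -0.7, 0.6]
width: 0.996
gripper_force: 0.0
```

```bash
python3 - <<'E'
from h import *
np.set_printoptions(precision=2,suppress=True)
print(chargers("wrist")[:,:4])
print(robot.observe()["eef_pos"],plan([619.4,-204,48],-.04))
E
```

```text
[[ 619.68 -204.48   63.08   -0.05]
 [ 612.64 -326.16   62.92    0.05]]
[ 620.73 -204.77  123.58] (array([-1.4, -0.7, 75.6]), -0.0)
```

Call:
arm_command:
  moves:
    - {"fingers": 1,"x": -0.5,"y": -0.5,"z": 30,"wx": 0,"wy": 0,"wz": 0}
    - {"fingers": 1,"x": 0,"y": 0,"z": 26,"wx": 0,"wy": 0,"wz": 0}
    - {"fingers": 1,"x": 0,"y": 0,"z": 19,"wx": 0,"wy": 0,"wz": 0}
    - {"fingers": 1,"x": 0,"y": 0,"z": 0,"wx": 0,"wy": 0,"wz": 0}
    - {"fingers": 1,"x": 0,"y": 0,"z": 0,"wx": 0,"wy": 0,"wz": 0}
    - {"fingers": -1,"x": 0,"y": 0,"z": 0,"wx": 0,"wy": 0,"wz": 0}
    - {"fingers": -1,"x": 0,"y": 0,"z": 0,"wx": 0,"wy": 0,"wz": 0}
    - {"fingers": -1,"x": 0,"y": 0,"z": 0,"wx": 0,"wy": 0,"wz": 0}
    - {"fingers": -1,"x": 0,"y": 0,"z": 0,"wx": 0,"wy": 0,"wz": 0}
    - {"fingers": -1,"x": 0,"y": 0,"z": 0,"wx": 0,"wy": 0,"wz": 0}
    - {"fingers": -1,"x": 0,"y": 0,"z": 0,"wx": 0,"wy": 0,"wz": 0}

```text
t: 33.9
eef_pos: [619.3, -203.9, 46.6]
tcp_rot: [[0.999, -0.04, 0.002], [-0.04, -0.999, -0.001], [0.002, 0.001, -1.0]]
contact_force: [0.7, -0.5, 6.8]
width: 0.412
gripper_force: 60.9
```

Call:
arm_command:
  moves:
    - {"fingers": -1,"x": 0,"y": 0,"z": -20,"wx": 0,"wy": 0,"wz": 0}
    - {"fingers": -1,"x": 0,"y": 0,"z": -40,"wx": 0,"wy": 0,"wz": 0}
    - {"fingers": -1,"x": 0,"y": 0,"z": -45,"wx": 0,"wy": 0,"wz": 0}
    - {"fingers": -1,"x": 0,"y": 0,"z": -45,"wx": 0,"wy": 0,"wz": 0}
    - {"fingers": -1,"x": 0,"y": 0,"z": -45,"wx": 0,"wy": 0,"wz": 0}
    - {"fingers": -1,"x": 0,"y": 0,"z": -45,"wx": 0,"wy": 0,"wz": 0}
    - {"fingers": -1,"x": 0,"y": 0,"z": -35,"wx": 0,"wy": 0,"wz": 0}
    - {"fingers": -1,"x": 0,"y": 0,"z": 0,"wx": 0,"wy": 0,"wz": 0.067}
    - {"fingers": -1,"x": 0,"y": 0,"z": 0,"wx": 0,"wy": 0,"wz": 0}
    - {"fingers": -1,"x": 0,"y": 0,"z": 0,"wx": 0,"wy": 0,"wz": 0}

```text
t: 34.9
eef_pos: [617.5, -202.9, 318.2]
tcp_rot: [[0.994, -0.106, -0.003], [-0.106, -0.994, 0.002], [-0.004, -0.001, -1.0]]
contact_force: [-0.8, 0.9, -1.1]
width: 0.415
gripper_force: 60.3
```

```bash
python3 - <<'E'
from h import *
np.set_printoptions(precision=2,suppress=True)
o=robot.observe();print(o["eef_pos"],yawof(o["tcp_rot"]),o["width"])
print(plan([556.5,216.5,320],-.107))
E
```

```text
[ 617.49 -202.95  318.18] -0.10586088887749366 0.4153771464912356
(array([-105.4, -410.5,   -1.8]), 0.001)
```

Call:
arm_command:
  moves:
    - {"fingers": -1,"x": -8.8,"y": -34.2,"z": 0,"wx": 0,"wy": 0,"wz": 0}
    - {"fingers": -1,"x": -8.8,"y": -34.2,"z": 0,"wx": 0,"wy": 0,"wz": 0}
    - {"fingers": -1,"x": -8.8,"y": -34.2,"z": 0,"wx": 0,"wy": 0,"wz": 0}
    - {"fingers": -1,"x": -8.8,"y": -34.2,"z": 0,"wx": 0,"wy": 0,"wz": 0}
    - {"fingers": -1,"x": -8.8,"y": -34.2,"z": 0,"wx": 0,"wy": 0,"wz": 0}
    - {"fingers": -1,"x": -8.8,"y": -34.2,"z": 0,"wx": 0,"wy": 0,"wz": 0}
    - {"fingers": -1,"x": -8.8,"y": -34.2,"z": 0,"wx": 0,"wy": 0,"wz": 0}
    - {"fingers": -1,"x": -8.8,"y": -34.2,"z": 0,"wx": 0,"wy": 0,"wz": 0}
    - {"fingers": -1,"x": -8.8,"y": -34.2,"z": 0,"wx": 0,"wy": 0,"wz": 0}
    - {"fingers": -1,"x": -8.8,"y": -34.2,"z": 0,"wx": 0,"wy": 0,"wz": 0}
    - {"fingers": -1,"x": -8.8,"y": -34.2,"z": 0,"wx": 0,"wy": 0,"wz": 0}
    - {"fingers": -1,"x": -8.8,"y": -34.2,"z": 0,"wx": 0,"wy": 0,"wz": 0}
    - {"fingers": -1,"x": 0,"y": 0,"z": 0,"wx": 0,"wy": 0,"wz": 0}
    - {"fingers": -1,"x": 0,"y": 0,"z": 0,"wx": 0,"wy": 0,"wz": 0}
    - {"fingers": -1,"x": 0,"y": 0,"z": 0,"wx": 0,"wy": 0,"wz": 0}
    - {"fingers": -1,"x": 0,"y": 0,"z": 0,"wx": 0,"wy": 0,"wz": 0}

```text
t: 36.5
eef_pos: [557.4, 214.7, 319.6]
tcp_rot: [[0.994, -0.108, -0.001], [-0.108, -0.994, -0.001], [-0.001, 0.001, -1.0]]
contact_force: [-0.5, -0.0, -0.7]
width: 0.416
gripper_force: 60.5
```

```bash
python3 - <<'E'
from h import *
np.set_printoptions(precision=2,suppress=True)
heldcheck()
E
```

```text
tcp [557.47 214.67 319.85] -0.10889770383145495 w 0.41473943513335026 held top above tcp: 16.03795350376987 17232
to drop: (array([ -1.2,  -1.7, 106.8]), -0.002)
```

Call:
arm_command:
  moves:
    - {"fingers": -1,"x": -1,"y": -1.5,"z": 25,"wx": 0,"wy": 0,"wz": 0}
    - {"fingers": -1,"x": 0,"y": 0,"z": 20,"wx": 0,"wy": 0,"wz": 0}
    - {"fingers": -1,"x": 0,"y": 0,"z": 9,"wx": 0,"wy": 0,"wz": 0}
    - {"fingers": -1,"x": 0,"y": 0,"z": 9,"wx": 0,"wy": 0,"wz": 0}
    - {"fingers": -1,"x": 0,"y": 0,"z": 9,"wx": 0,"wy": 0,"wz": 0}
    - {"fingers": -1,"x": 0,"y": 0,"z": 9,"wx": 0,"wy": 0,"wz": 0}
    - {"fingers": -1,"x": 0,"y": 0,"z": 9,"wx": 0,"wy": 0,"wz": 0}
    - {"fingers": -1,"x": 0,"y": 0,"z": 9,"wx": 0,"wy": 0,"wz": 0}
    - {"fingers": -1,"x": 0,"y": 0,"z": 8,"wx": 0,"wy": 0,"wz": 0}
    - {"fingers": -1,"x": 0,"y": 0,"z": 0,"wx": 0,"wy": 0,"wz": 0}
    - {"fingers": -1,"x": 0,"y": 0,"z": 0,"wx": 0,"wy": 0,"wz": 0}

```text
t: 37.65
eef_pos: [555.9, 217.4, 212.3]
tcp_rot: [[0.994, -0.107, -0.002], [-0.107, -0.994, -0.0], [-0.002, 0.001, -1.0]]
contact_force: [-0.1, 1.0, -2.1]
width: 0.414
gripper_force: 60.6
```

Call:
arm_command:
  moves:
    - {"fingers": 0.06,"x": 0,"y": 0,"z": 0,"wx": 0,"wy": 0,"wz": 0}
    - {"fingers": 0.06,"x": 0,"y": 0,"z": 0,"wx": 0,"wy": 0,"wz": 0}
    - {"fingers": 0.06,"x": 0,"y": 0,"z": 0,"wx": 0,"wy": 0,"wz": 0}
    - {"fingers": 0.06,"x": 0,"y": 0,"z": 0,"wx": 0,"wy": 0,"wz": 0}
    - {"fingers": 0.06,"x": 0,"y": 0,"z": 0,"wx": 0,"wy": 0,"wz": 0}
    - {"fingers": 0.06,"x": 0,"y": 0,"z": -15,"wx": 0,"wy": 0,"wz": 0}
    - {"fingers": 0.06,"x": 0,"y": 0,"z": -25,"wx": 0,"wy": 0,"wz": 0}
    - {"fingers": 0.06,"x": 0,"y": 0,"z": -40,"wx": 0,"wy": 0,"wz": 0}
    - {"fingers": 1,"x": 0,"y": 0,"z": -40,"wx": 0,"wy": 0,"wz": 0}
    - {"fingers": 1,"x": 0,"y": 0,"z": -7,"wx": 0,"wy": 0,"wz": 0}
    - {"fingers": 1,"x": 0,"y": 0,"z": 0,"wx": 0,"wy": 0,"wz": 0}
    - {"fingers": 1,"x": 0,"y": 0,"z": 0,"wx": 0,"wy": 0,"wz": 0}

```text
t: 38.85
eef_pos: [555.9, 217.4, 339.3]
tcp_rot: [[0.994, -0.107, -0.002], [-0.107, -0.994, -0.0], [-0.002, 0.001, -1.0]]
contact_force: [0.2, -0.4, 0.3]
width: 1.001
gripper_force: 0.0
```

```bash
python3 - <<'E'
from h import *
np.set_printoptions(precision=2,suppress=True)
status()
print(plan([612.4,-326.4,338],.04)); snap("top","top4")
E
```

```text
flap z pct [209.94 211.04 212.12]
[[ 612.61 -326.63   63.27    0.01]
 [ 511.61 -332.75   62.55   -0.01]]
tcp [555.45 217.28 337.91] -0.10723569426931509 1.0021280779342756
(array([ 35.2, 545.5,  -0.1]), -0.147)
```

Call:
arm_command:
  moves:
    - {"fingers": 1,"x": 0,"y": 0,"z": 0,"wx": 0,"wy": 0,"wz": -0.08}
    - {"fingers": 1,"x": 0,"y": 0,"z": 0,"wx": 0,"wy": 0,"wz": -0.067}
    - {"fingers": 1,"x": 2.9,"y": 45.5,"z": 0,"wx": 0,"wy": 0,"wz": 0}
    - {"fingers": 1,"x": 2.9,"y": 45.5,"z": 0,"wx": 0,"wy": 0,"wz": 0}
    - {"fingers": 1,"x": 2.9,"y": 45.5,"z": 0,"wx": 0,"wy": 0,"wz": 0}
    - {"fingers": 1,"x": 2.9,"y": 45.5,"z": 0,"wx": 0,"wy": 0,"wz": 0}
    - {"fingers": 1,"x": 2.9,"y": 45.5,"z": 0,"wx": 0,"wy": 0,"wz": 0}
    - {"fingers": 1,"x": 2.9,"y": 45.5,"z": 0,"wx": 0,"wy": 0,"wz": 0}
    - {"fingers": 1,"x": 2.9,"y": 45.5,"z": 0,"wx": 0,"wy": 0,"wz": 0}
    - {"fingers": 1,"x": 2.9,"y": 45.5,"z": 0,"wx": 0,"wy": 0,"wz": 0}
    - {"fingers": 1,"x": 2.9,"y": 45.5,"z": 0,"wx": 0,"wy": 0,"wz": 0}
    - {"fingers": 1,"x": 2.9,"y": 45.5,"z": 0,"wx": 0,"wy": 0,"wz": 0}
    - {"fingers": 1,"x": 2.9,"y": 45.5,"z": 0,"wx": 0,"wy": 0,"wz": 0}
    - {"fingers": 1,"x": 2.9,"y": 45.5,"z": 0,"wx": 0,"wy": 0,"wz": 0}
    - {"fingers": 1,"x": 0,"y": 0,"z": 45,"wx": 0,"wy": 0,"wz": 0}
    - {"fingers": 1,"x": 0,"y": 0,"z": 45,"wx": 0,"wy": 0,"wz": 0}
    - {"fingers": 1,"x": 0,"y": 0,"z": 45,"wx": 0,"wy": 0,"wz": 0}
    - {"fingers": 1,"x": 0,"y": 0,"z": 45,"wx": 0,"wy": 0,"wz": 0}
    - {"fingers": 1,"x": 0,"y": 0,"z": 0,"wx": 0,"wy": 0,"wz": 0}
    - {"fingers": 1,"x": 0,"y": 0,"z": 0,"wx": 0,"wy": 0,"wz": 0}

```text
t: 41.0
eef_pos: [612.1, -326.0, 158.6]
tcp_rot: [[0.999, 0.04, -0.003], [0.04, -0.999, 0.002], [-0.003, -0.003, -1.0]]
contact_force: [0.1, -0.3, 1.7]
width: 1.0
gripper_force: 0.0
```

```bash
python3 - <<'E'
from h import *
np.set_printoptions(precision=2,suppress=True)
robot.camera("top")
print(chargers("wrist")[:,:4])
print(robot.observe()["eef_pos"],plan([612.4,-326.4,47],.05))
E
```

```text
[[ 612.3  -326.69   63.04    0.06]
 [ 512.15 -332.13   62.88    0.07]]
[ 614.64 -327.78  163.58] (array([ -2.2,  -1.5, 116.6]), -0.01)
```

Call:
arm_command:
  moves:
    - {"fingers": 1,"x": -2,"y": -1,"z": 40,"wx": 0,"wy": 0,"wz": -0.01}
    - {"fingers": 1,"x": 0,"y": 0,"z": 35,"wx": 0,"wy": 0,"wz": 0}
    - {"fingers": 1,"x": 0,"y": 0,"z": 25,"wx": 0,"wy": 0,"wz": 0}
    - {"fingers": 1,"x": 0,"y": 0,"z": 16,"wx": 0,"wy": 0,"wz": 0}
    - {"fingers": 1,"x": 0,"y": 0,"z": 0,"wx": 0,"wy": 0,"wz": 0}
    - {"fingers": 1,"x": 0,"y": 0,"z": 0,"wx": 0,"wy": 0,"wz": 0}
    - {"fingers": 1,"x": 0,"y": 0,"z": 0,"wx": 0,"wy": 0,"wz": 0}

```text
t: 41.8
eef_pos: [612.8, -327.0, 47.4]
tcp_rot: [[0.999, 0.05, 0.004], [0.05, -0.999, -0.003], [0.004, 0.003, -1.0]]
contact_force: [-0.0, -1.0, 0.1]
width: 0.999
gripper_force: 0.0
```

Call:
arm_command:
  moves:
    - {"fingers": -1,"x": 0,"y": 0,"z": 0,"wx": 0,"wy": 0,"wz": 0}
    - {"fingers": -1,"x": 0,"y": 0,"z": 0,"wx": 0,"wy": 0,"wz": 0}
    - {"fingers": -1,"x": 0,"y": 0,"z": 0,"wx": 0,"wy": 0,"wz": 0}
    - {"fingers": -1,"x": 0,"y": 0,"z": 0,"wx": 0,"wy": 0,"wz": 0}
    - {"fingers": -1,"x": 0,"y": 0,"z": 0,"wx": 0,"wy": 0,"wz": 0}
    - {"fingers": -1,"x": 0,"y": 0,"z": 0,"wx": 0,"wy": 0,"wz": 0}

```text
t: 42.4
eef_pos: [611.4, -326.0, 44.9]
tcp_rot: [[0.999, 0.05, 0.001], [0.05, -0.999, -0.001], [0.001, 0.001, -1.0]]
contact_force: [0.2, 0.3, 4.3]
width: 0.412
gripper_force: 60.8
```

Call:
arm_command:
  moves:
    - {"fingers": -1,"x": 0,"y": 0,"z": -20,"wx": 0,"wy": 0,"wz": 0}
    - {"fingers": -1,"x": 0,"y": 0,"z": -40,"wx": 0,"wy": 0,"wz": 0}
    - {"fingers": -1,"x": 0,"y": 0,"z": -45,"wx": 0,"wy": 0,"wz": 0}
    - {"fingers": -1,"x": 0,"y": 0,"z": -45,"wx": 0,"wy": 0,"wz": 0}
    - {"fingers": -1,"x": 0,"y": 0,"z": -45,"wx": 0,"wy": 0,"wz": 0}
    - {"fingers": -1,"x": 0,"y": 0,"z": -45,"wx": 0,"wy": 0,"wz": 0}
    - {"fingers": -1,"x": 0,"y": 0,"z": -35,"wx": 0,"wy": 0,"wz": 0}
    - {"fingers": -1,"x": 0,"y": 0,"z": 0,"wx": 0,"wy": 0,"wz": 0.08}
    - {"fingers": -1,"x": 0,"y": 0,"z": 0,"wx": 0,"wy": 0,"wz": 0.077}
    - {"fingers": -1,"x": 0,"y": 0,"z": 0,"wx": 0,"wy": 0,"wz": 0}
    - {"fingers": -1,"x": 0,"y": 0,"z": 0,"wx": 0,"wy": 0,"wz": 0}

```text
t: 43.5
eef_pos: [610.5, -325.4, 318.0]
tcp_rot: [[0.994, -0.105, -0.002], [-0.105, -0.994, 0.001], [-0.002, -0.001, -1.0]]
contact_force: [0.0, -0.1, -0.5]
width: 0.413
gripper_force: 60.4
```

```bash
python3 - <<'E'
from h import *
np.set_printoptions(precision=2,suppress=True)
o=robot.observe();print(o["eef_pos"],yawof(o["tcp_rot"]),o["width"])
print(plan([556.5,216.5,320],-.107))
E
```

```text
[ 610.51 -325.38  317.96] -0.10556378968264898 0.4131144922687295
(array([-111.6, -533. ,   -2. ]), 0.001)
```

Call:
arm_command:
  moves:
    - {"fingers": -1,"x": -7.4,"y": -35.5,"z": 0,"wx": 0,"wy": 0,"wz": 0}
    - {"fingers": -1,"x": -7.4,"y": -35.5,"z": 0,"wx": 0,"wy": 0,"wz": 0}
    - {"fingers": -1,"x": -7.4,"y": -35.5,"z": 0,"wx": 0,"wy": 0,"wz": 0}
    - {"fingers": -1,"x": -7.4,"y": -35.5,"z": 0,"wx": 0,"wy": 0,"wz": 0}
    - {"fingers": -1,"x": -7.4,"y": -35.5,"z": 0,"wx": 0,"wy": 0,"wz": 0}
    - {"fingers": -1,"x": -7.4,"y": -35.5,"z": 0,"wx": 0,"wy": 0,"wz": 0}
    - {"fingers": -1,"x": -7.4,"y": -35.5,"z": 0,"wx": 0,"wy": 0,"wz": 0}
    - {"fingers": -1,"x": -7.4,"y": -35.5,"z": 0,"wx": 0,"wy": 0,"wz": 0}
    - {"fingers": -1,"x": -7.4,"y": -35.5,"z": 0,"wx": 0,"wy": 0,"wz": 0}
    - {"fingers": -1,"x": -7.4,"y": -35.5,"z": 0,"wx": 0,"wy": 0,"wz": 0}
    - {"fingers": -1,"x": -7.4,"y": -35.5,"z": 0,"wx": 0,"wy": 0,"wz": 0}
    - {"fingers": -1,"x": -7.4,"y": -35.5,"z": 0,"wx": 0,"wy": 0,"wz": 0}
    - {"fingers": -1,"x": -7.4,"y": -35.5,"z": 0,"wx": 0,"wy": 0,"wz": 0}
    - {"fingers": -1,"x": -7.4,"y": -35.5,"z": 0,"wx": 0,"wy": 0,"wz": 0}
    - {"fingers": -1,"x": -7.4,"y": -35.5,"z": 0,"wx": 0,"wy": 0,"wz": 0}
    - {"fingers": -1,"x": 0,"y": 0,"z": 0,"wx": 0,"wy": 0,"wz": 0}
    - {"fingers": -1,"x": 0,"y": 0,"z": 0,"wx": 0,"wy": 0,"wz": 0}
    - {"fingers": -1,"x": 0,"y": 0,"z": 0,"wx": 0,"wy": 0,"wz": 0}
    - {"fingers": -1,"x": 0,"y": 0,"z": 0,"wx": 0,"wy": 0,"wz": 0}

```text
t: 45.4
eef_pos: [557.7, 214.4, 319.1]
tcp_rot: [[0.994, -0.108, -0.0], [-0.108, -0.994, -0.0], [-0.0, 0.0, -1.0]]
contact_force: [-0.3, 0.2, -0.6]
width: 0.416
gripper_force: 60.5
```

```bash
python3 - <<'E'
from h import *
np.set_printoptions(precision=2,suppress=True)
heldcheck()
E
```

```text
tcp [557.76 214.41 319.16] -0.10871952610294462 w 0.4126993772507134 held top above tcp: 17.856851313094865 17823
to drop: (array([ -1.5,  -1.9, 106.2]), -0.002)
```

Call:
arm_command:
  moves:
    - {"fingers": -1,"x": -2,"y": -1.5,"z": 25,"wx": 0,"wy": 0,"wz": 0}
    - {"fingers": -1,"x": 0,"y": 0,"z": 20,"wx": 0,"wy": 0,"wz": 0}
    - {"fingers": -1,"x": 0,"y": 0,"z": 9,"wx": 0,"wy": 0,"wz": 0}
    - {"fingers": -1,"x": 0,"y": 0,"z": 9,"wx": 0,"wy": 0,"wz": 0}
    - {"fingers": -1,"x": 0,"y": 0,"z": 9,"wx": 0,"wy": 0,"wz": 0}
    - {"fingers": -1,"x": 0,"y": 0,"z": 9,"wx": 0,"wy": 0,"wz": 0}
    - {"fingers": -1,"x": 0,"y": 0,"z": 9,"wx": 0,"wy": 0,"wz": 0}
    - {"fingers": -1,"x": 0,"y": 0,"z": 9,"wx": 0,"wy": 0,"wz": 0}
    - {"fingers": -1,"x": 0,"y": 0,"z": 8,"wx": 0,"wy": 0,"wz": 0}
    - {"fingers": -1,"x": 0,"y": 0,"z": 0,"wx": 0,"wy": 0,"wz": 0}
    - {"fingers": -1,"x": 0,"y": 0,"z": 0,"wx": 0,"wy": 0,"wz": 0}

```text
t: 46.55
eef_pos: [555.1, 217.2, 211.4]
tcp_rot: [[0.994, -0.107, -0.002], [-0.107, -0.994, -0.0], [-0.002, 0.001, -1.0]]
contact_force: [-0.8, -0.3, 0.5]
width: 0.412
gripper_force: 60.7
```

Call:
arm_command:
  moves:
    - {"fingers": 0.06,"x": 0,"y": 0,"z": 0,"wx": 0,"wy": 0,"wz": 0}
    - {"fingers": 0.06,"x": 0,"y": 0,"z": 0,"wx": 0,"wy": 0,"wz": 0}
    - {"fingers": 0.06,"x": 0,"y": 0,"z": 0,"wx": 0,"wy": 0,"wz": 0}
    - {"fingers": 0.06,"x": 0,"y": 0,"z": 0,"wx": 0,"wy": 0,"wz": 0}
    - {"fingers": 0.06,"x": 0,"y": 0,"z": 0,"wx": 0,"wy": 0,"wz": 0}
    - {"fingers": 0.06,"x": 0,"y": 0,"z": -15,"wx": 0,"wy": 0,"wz": 0}
    - {"fingers": 0.06,"x": 0,"y": 0,"z": -25,"wx": 0,"wy": 0,"wz": 0}
    - {"fingers": 0.06,"x": 0,"y": 0,"z": -40,"wx": 0,"wy": 0,"wz": 0}
    - {"fingers": 1,"x": 0,"y": 0,"z": -40,"wx": 0,"wy": 0,"wz": 0}
    - {"fingers": 1,"x": 0,"y": 0,"z": -7,"wx": 0,"wy": 0,"wz": 0}
    - {"fingers": 1,"x": 0,"y": 0,"z": 0,"wx": 0,"wy": 0,"wz": 0}
    - {"fingers": 1,"x": 0,"y": 0,"z": 0,"wx": 0,"wy": 0,"wz": 0}

```text
t: 47.75
eef_pos: [555.2, 217.1, 338.3]
tcp_rot: [[0.994, -0.107, -0.002], [-0.107, -0.994, -0.0], [-0.002, 0.001, -1.0]]
contact_force: [-0.6, 0.5, 0.0]
width: 1.002
gripper_force: 0.0
```

```bash
python3 - <<'E'
from h import *
np.set_printoptions(precision=2,suppress=True)
status()
print(plan([511.8,-331.9,338],.07))
E
```

```text
flap z pct [209.97 211.06 212.13]
[[ 511.74 -331.48   62.97    0.1 ]]
tcp [554.71 217.03 336.92] -0.10725338690773939 1.00548636146587
(array([-81.2, 544.6,  -1.1]), -0.177)
```

Five in. Last charger.

Call:
arm_command:
  moves:
    - {"fingers": 1,"x": 0,"y": 0,"z": 0,"wx": 0,"wy": 0,"wz": -0.09}
    - {"fingers": 1,"x": 0,"y": 0,"z": 0,"wx": 0,"wy": 0,"wz": -0.087}
    - {"fingers": 1,"x": -6.8,"y": 45.4,"z": 0,"wx": 0,"wy": 0,"wz": 0}
    - {"fingers": 1,"x": -6.8,"y": 45.4,"z": 0,"wx": 0,"wy": 0,"wz": 0}
    - {"fingers": 1,"x": -6.8,"y": 45.4,"z": 0,"wx": 0,"wy": 0,"wz": 0}
    - {"fingers": 1,"x": -6.8,"y": 45.4,"z": 0,"wx": 0,"wy": 0,"wz": 0}
    - {"fingers": 1,"x": -6.8,"y": 45.4,"z": 0,"wx": 0,"wy": 0,"wz": 0}
    - {"fingers": 1,"x": -6.8,"y": 45.4,"z": 0,"wx": 0,"wy": 0,"wz": 0}
    - {"fingers": 1,"x": -6.8,"y": 45.4,"z": 0,"wx": 0,"wy": 0,"wz": 0}
    - {"fingers": 1,"x": -6.8,"y": 45.4,"z": 0,"wx": 0,"wy": 0,"wz": 0}
    - {"fingers": 1,"x": -6.8,"y": 45.4,"z": 0,"wx": 0,"wy": 0,"wz": 0}
    - {"fingers": 1,"x": -6.8,"y": 45.4,"z": 0,"wx": 0,"wy": 0,"wz": 0}
    - {"fingers": 1,"x": -6.8,"y": 45.4,"z": 0,"wx": 0,"wy": 0,"wz": 0}
    - {"fingers": 1,"x": -6.8,"y": 45.4,"z": 0,"wx": 0,"wy": 0,"wz": 0}
    - {"fingers": 1,"x": 0,"y": 0,"z": 45,"wx": 0,"wy": 0,"wz": 0}
    - {"fingers": 1,"x": 0,"y": 0,"z": 45,"wx": 0,"wy": 0,"wz": 0}
    - {"fingers": 1,"x": 0,"y": 0,"z": 45,"wx": 0,"wy": 0,"wz": 0}
    - {"fingers": 1,"x": 0,"y": 0,"z": 45,"wx": 0,"wy": 0,"wz": 0}
    - {"fingers": 1,"x": 0,"y": 0,"z": 0,"wx": 0,"wy": 0,"wz": 0}
    - {"fingers": 1,"x": 0,"y": 0,"z": 0,"wx": 0,"wy": 0,"wz": 0}

```text
t: 49.85
eef_pos: [511.4, -331.1, 157.8]
tcp_rot: [[0.998, 0.07, -0.003], [0.07, -0.998, 0.003], [-0.003, -0.003, -1.0]]
contact_force: [0.1, 0.1, 0.3]
width: 1.0
gripper_force: 0.0
```

```bash
python3 - <<'E'
from h import *
np.set_printoptions(precision=2,suppress=True)
robot.camera("top")
print(chargers("wrist")[:,:4])
print(robot.observe()["eef_pos"],plan([511.8,-331.9,47],.07))
E
```

```text
[[ 511.64 -332.22   63.04    0.06]]
[ 513.76 -333.06  162.03] (array([ -1.9,  -1.3, 115. ]), -0.0)
```

Call:
arm_command:
  moves:
    - {"fingers": 1,"x": -2,"y": -1,"z": 40,"wx": 0,"wy": 0,"wz": 0}
    - {"fingers": 1,"x": 0,"y": 0,"z": 35,"wx": 0,"wy": 0,"wz": 0}
    - {"fingers": 1,"x": 0,"y": 0,"z": 25,"wx": 0,"wy": 0,"wz": 0}
    - {"fingers": 1,"x": 0,"y": 0,"z": 14,"wx": 0,"wy": 0,"wz": 0}
    - {"fingers": 1,"x": 0,"y": 0,"z": 0,"wx": 0,"wy": 0,"wz": 0}
    - {"fingers": 1,"x": 0,"y": 0,"z": 0,"wx": 0,"wy": 0,"wz": 0}
    - {"fingers": 1,"x": 0,"y": 0,"z": 0,"wx": 0,"wy": 0,"wz": 0}

```text
t: 50.65
eef_pos: [511.9, -332.4, 48.0]
tcp_rot: [[0.998, 0.07, 0.004], [0.07, -0.998, -0.003], [0.004, 0.004, -1.0]]
contact_force: [-0.2, -0.0, -0.3]
width: 0.999
gripper_force: 0.0
```

Call:
arm_command:
  moves:
    - {"fingers": -1,"x": 0,"y": 0,"z": 0,"wx": 0,"wy": 0,"wz": 0}
    - {"fingers": -1,"x": 0,"y": 0,"z": 0,"wx": 0,"wy": 0,"wz": 0}
    - {"fingers": -1,"x": 0,"y": 0,"z": 0,"wx": 0,"wy": 0,"wz": 0}
    - {"fingers": -1,"x": 0,"y": 0,"z": 0,"wx": 0,"wy": 0,"wz": 0}
    - {"fingers": -1,"x": 0,"y": 0,"z": 0,"wx": 0,"wy": 0,"wz": 0}
    - {"fingers": -1,"x": 0,"y": 0,"z": 0,"wx": 0,"wy": 0,"wz": 0}

```text
t: 51.25
eef_pos: [510.6, -331.4, 45.9]
tcp_rot: [[0.998, 0.07, 0.001], [0.07, -0.998, -0.001], [0.001, 0.001, -1.0]]
contact_force: [0.7, 0.0, 3.6]
width: 0.41
gripper_force: 60.7
```

Call:
arm_command:
  moves:
    - {"fingers": -1,"x": 0,"y": 0,"z": -20,"wx": 0,"wy": 0,"wz": 0}
    - {"fingers": -1,"x": 0,"y": 0,"z": -40,"wx": 0,"wy": 0,"wz": 0}
    - {"fingers": -1,"x": 0,"y": 0,"z": -45,"wx": 0,"wy": 0,"wz": 0}
    - {"fingers": -1,"x": 0,"y": 0,"z": -45,"wx": 0,"wy": 0,"wz": 0}
    - {"fingers": -1,"x": 0,"y": 0,"z": -45,"wx": 0,"wy": 0,"wz": 0}
    - {"fingers": -1,"x": 0,"y": 0,"z": -45,"wx": 0,"wy": 0,"wz": 0}
    - {"fingers": -1,"x": 0,"y": 0,"z": -35,"wx": 0,"wy": 0,"wz": 0}
    - {"fingers": -1,"x": 0,"y": 0,"z": 0,"wx": 0,"wy": 0,"wz": 0.09}
    - {"fingers": -1,"x": 0,"y": 0,"z": 0,"wx": 0,"wy": 0,"wz": 0.087}
    - {"fingers": -1,"x": 0,"y": 0,"z": 0,"wx": 0,"wy": 0,"wz": 0}
    - {"fingers": -1,"x": 0,"y": 0,"z": 0,"wx": 0,"wy": 0,"wz": 0}

```text
t: 52.35
eef_pos: [509.8, -330.6, 319.1]
tcp_rot: [[0.994, -0.105, -0.002], [-0.105, -0.994, 0.001], [-0.002, -0.001, -1.0]]
contact_force: [0.6, 0.4, -1.3]
width: 0.413
gripper_force: 60.2
```

```bash
python3 - <<'E'
from h import *
np.set_printoptions(precision=2,suppress=True)
o=robot.observe();print(o["eef_pos"],yawof(o["tcp_rot"]),o["width"])
print(plan([556.5,216.5,320],-.107))
E
```

```text
[ 509.81 -330.63  319.12] -0.1053850775525815 0.4125335399813708
(array([ -12. , -549. ,   -0.9]), 0.002)
```

Call:
arm_command:
  moves:
    - {"fingers": -1,"x": -0.8,"y": -36.6,"z": 0,"wx": 0,"wy": 0,"wz": 0}
    - {"fingers": -1,"x": -0.8,"y": -36.6,"z": 0,"wx": 0,"wy": 0,"wz": 0}
    - {"fingers": -1,"x": -0.8,"y": -36.6,"z": 0,"wx": 0,"wy": 0,"wz": 0}
    - {"fingers": -1,"x": -0.8,"y": -36.6,"z": 0,"wx": 0,"wy": 0,"wz": 0}
    - {"fingers": -1,"x": -0.8,"y": -36.6,"z": 0,"wx": 0,"wy": 0,"wz": 0}
    - {"fingers": -1,"x": -0.8,"y": -36.6,"z": 0,"wx": 0,"wy": 0,"wz": 0}
    - {"fingers": -1,"x": -0.8,"y": -36.6,"z": 0,"wx": 0,"wy": 0,"wz": 0}
    - {"fingers": -1,"x": -0.8,"y": -36.6,"z": 0,"wx": 0,"wy": 0,"wz": 0}
    - {"fingers": -1,"x": -0.8,"y": -36.6,"z": 0,"wx": 0,"wy": 0,"wz": 0}
    - {"fingers": -1,"x": -0.8,"y": -36.6,"z": 0,"wx": 0,"wy": 0,"wz": 0}
    - {"fingers": -1,"x": -0.8,"y": -36.6,"z": 0,"wx": 0,"wy": 0,"wz": 0}
    - {"fingers": -1,"x": -0.8,"y": -36.6,"z": 0,"wx": 0,"wy": 0,"wz": 0}
    - {"fingers": -1,"x": -0.8,"y": -36.6,"z": 0,"wx": 0,"wy": 0,"wz": 0}
    - {"fingers": -1,"x": -0.8,"y": -36.6,"z": 0,"wx": 0,"wy": 0,"wz": 0}
    - {"fingers": -1,"x": -0.8,"y": -36.6,"z": 0,"wx": 0,"wy": 0,"wz": 0}
    - {"fingers": -1,"x": 0,"y": 0,"z": 0,"wx": 0,"wy": 0,"wz": 0}
    - {"fingers": -1,"x": 0,"y": 0,"z": 0,"wx": 0,"wy": 0,"wz": 0}
    - {"fingers": -1,"x": 0,"y": 0,"z": 0,"wx": 0,"wy": 0,"wz": 0}
    - {"fingers": -1,"x": 0,"y": 0,"z": 0,"wx": 0,"wy": 0,"wz": 0}

```text
t: 54.25
eef_pos: [557.1, 214.8, 320.1]
tcp_rot: [[0.994, -0.108, -0.0], [-0.108, -0.994, -0.0], [-0.0, 0.0, -1.0]]
contact_force: [0.7, -0.3, -1.4]
width: 0.421
gripper_force: 60.6
```

```bash
python3 - <<'E'
from h import *
np.set_printoptions(precision=2,suppress=True)
heldcheck()
E
```

```text
tcp [557.13 214.87 320.26] -0.10875670092895122 w 0.4110254761779225 held top above tcp: 16.842582102267897 17474
to drop: (array([ -0.8,  -1.6, 107.3]), -0.002)
```

Call:
arm_command:
  moves:
    - {"fingers": -1,"x": -1.5,"y": -1.5,"z": 25,"wx": 0,"wy": 0,"wz": 0}
    - {"fingers": -1,"x": 0,"y": 0,"z": 20,"wx": 0,"wy": 0,"wz": 0}
    - {"fingers": -1,"x": 0,"y": 0,"z": 9,"wx": 0,"wy": 0,"wz": 0}
    - {"fingers": -1,"x": 0,"y": 0,"z": 9,"wx": 0,"wy": 0,"wz": 0}
    - {"fingers": -1,"x": 0,"y": 0,"z": 9,"wx": 0,"wy": 0,"wz": 0}
    - {"fingers": -1,"x": 0,"y": 0,"z": 9,"wx": 0,"wy": 0,"wz": 0}
    - {"fingers": -1,"x": 0,"y": 0,"z": 9,"wx": 0,"wy": 0,"wz": 0}
    - {"fingers": -1,"x": 0,"y": 0,"z": 9,"wx": 0,"wy": 0,"wz": 0}
    - {"fingers": -1,"x": 0,"y": 0,"z": 8,"wx": 0,"wy": 0,"wz": 0}
    - {"fingers": -1,"x": 0,"y": 0,"z": 0,"wx": 0,"wy": 0,"wz": 0}
    - {"fingers": -1,"x": 0,"y": 0,"z": 0,"wx": 0,"wy": 0,"wz": 0}

```text
t: 55.4
eef_pos: [555.1, 217.7, 212.4]
tcp_rot: [[0.994, -0.107, -0.002], [-0.107, -0.994, -0.0], [-0.002, 0.001, -1.0]]
contact_force: [-0.3, -0.0, -1.4]
width: 0.416
gripper_force: 60.7
```

Call:
arm_command:
  moves:
    - {"fingers": 0.06,"x": 0,"y": 0,"z": 0,"wx": 0,"wy": 0,"wz": 0}
    - {"fingers": 0.06,"x": 0,"y": 0,"z": 0,"wx": 0,"wy": 0,"wz": 0}
    - {"fingers": 0.06,"x": 0,"y": 0,"z": 0,"wx": 0,"wy": 0,"wz": 0}
    - {"fingers": 0.06,"x": 0,"y": 0,"z": 0,"wx": 0,"wy": 0,"wz": 0}
    - {"fingers": 0.06,"x": 0,"y": 0,"z": 0,"wx": 0,"wy": 0,"wz": 0}
    - {"fingers": 0.06,"x": 0,"y": 0,"z": -15,"wx": 0,"wy": 0,"wz": 0}
    - {"fingers": 0.06,"x": 0,"y": 0,"z": -25,"wx": 0,"wy": 0,"wz": 0}
    - {"fingers": 0.06,"x": 0,"y": 0,"z": -40,"wx": 0,"wy": 0,"wz": 0}
    - {"fingers": 1,"x": 0,"y": 0,"z": -45,"wx": 0,"wy": 0,"wz": 0}
    - {"fingers": 1,"x": 0,"y": 0,"z": -45,"wx": 0,"wy": 0,"wz": 0}
    - {"fingers": 1,"x": 0,"y": 0,"z": -30,"wx": 0,"wy": 0,"wz": 0}
    - {"fingers": 1,"x": 0,"y": 0,"z": 0,"wx": 0,"wy": 0,"wz": 0}

```text
t: 56.6
eef_pos: [557.7, 218.2, 421.5]
tcp_rot: [[0.994, -0.107, 0.013], [-0.107, -0.994, 0.003], [0.013, -0.004, -1.0]]
contact_force: [-0.1, 0.0, 0.5]
width: 1.001
gripper_force: 0.0
```

```bash
python3 - <<'E'
from h import *
np.set_printoptions(precision=2,suppress=True)
im,d,E,K=snap("wrist"); P=cloud(d,E,K)
m=(abs(P[...,0]-552)<12)&(abs(P[...,1]-216)<25)&(P[...,2]<235)
print("flap",np.nanpercentile(P[m][:,2],[5,50,95]))
c=chargers("top","top5"); print(c[:,[0,1,2,3,6]])
o=robot.observe(); print(o["eef_pos"],yawof(o["tcp_rot"]))
# stop now
im,d,E,K=snap("top");P=cloud(d,E,K)
m=(P[...,2]>245)&(P[...,2]<285)&(np.hypot(P[...,0]-578,P[...,1]-396)<18)
print("stop z",np.median(P[m][:,2]),m.sum())
print(plan([577,395.4,400],.45))
E
```

```text
flap [209.84 211.   212.25]
[[ 369.38 -256.13   59.94   -0.29   68.  ]
 [ 359.61 -171.14   60.53   -0.21   80.  ]
 [ 358.33 -338.68   60.68    0.48   74.5 ]
 [ 354.62  -56.02   60.4     0.38   58.  ]]
[555.95 217.76 414.85] -0.10730450844666847
stop z 258.15395579444385 28
(array([  96.8, -150.7,   12.8]), -0.557)
```

View pics/top5.png

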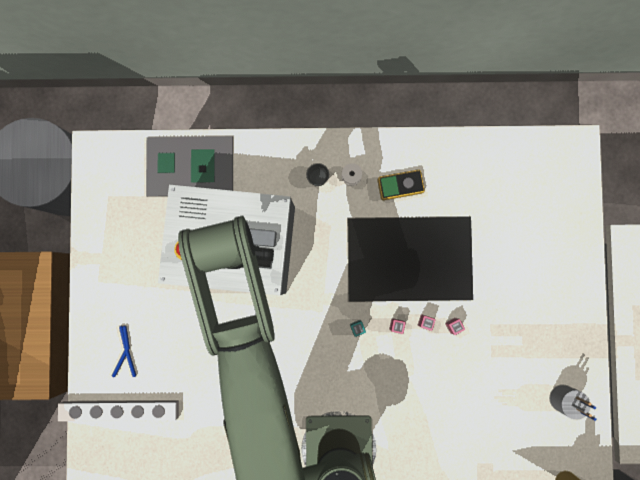

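The mat is empty, all six are inside, the flap is shut and the stop is down; the meter, spool and cup are in place. Next is the reset.

Call:
arm_command:
  moves:
    - {"fingers": 1,"x": 0,"y": 0,"z": 0,"wx": 0,"wy": 0,"wz": -0.14}
    - {"fingers": 1,"x": 0,"y": 0,"z": 0,"wx": 0,"wy": 0,"wz": -0.14}
    - {"fingers": 1,"x": 0,"y": 0,"z": 0,"wx": 0,"wy": 0,"wz": -0.14}
    - {"fingers": 1,"x": 0,"y": 0,"z": 0,"wx": 0,"wy": 0,"wz": -0.137}
    - {"fingers": 1,"x": 19.4,"y": -30.1,"z": 0,"wx": 0,"wy": 0,"wz": 0}
    - {"fingers": 1,"x": 19.4,"y": -30.1,"z": 0,"wx": 0,"wy": 0,"wz": 0}
    - {"fingers": 1,"x": 19.4,"y": -30.1,"z": 0,"wx": 0,"wy": 0,"wz": 0}
    - {"fingers": 1,"x": 19.4,"y": -30.1,"z": 0,"wx": 0,"wy": 0,"wz": 0}
    - {"fingers": 1,"x": 19.2,"y": -30.1,"z": 0,"wx": 0,"wy": 0,"wz": 0}
    - {"fingers": 1,"x": 0,"y": 0,"z": 40,"wx": 0,"wy": 0,"wz": 0}
    - {"fingers": 1,"x": 0,"y": 0,"z": 35,"wx": 0,"wy": 0,"wz": 0}
    - {"fingers": 1,"x": 0,"y": 0,"z": 25,"wx": 0,"wy": 0,"wz": 0}
    - {"fingers": 1,"x": 0,"y": 0,"z": 0,"wx": 0,"wy": 0,"wz": 0}
    - {"fingers": 1,"x": 0,"y": 0,"z": 0,"wx": 0,"wy": 0,"wz": 0}
    - {"fingers": 1,"x": 0,"y": 0,"z": 0,"wx": 0,"wy": 0,"wz": 0}
    - {"fingers": 1,"x": 0,"y": 0,"z": 0,"wx": 0,"wy": 0,"wz": 0}

```text
t: 58.35
eef_pos: [578.4, 395.7, 316.0]
tcp_rot: [[0.901, 0.435, 0.004], [0.435, -0.901, 0.002], [0.004, -0.0, -1.0]]
contact_force: [0.9, -0.1, 0.1]
width: 0.999
gripper_force: 0.0
```

```bash
python3 - <<'E'
from h import *
np.set_printoptions(precision=2,suppress=True)
o=robot.observe(); print(o["eef_pos"],yawof(o["tcp_rot"]),o["joints"])
im,d,E,K=snap("wrist","w5");P=cloud(d,E,K)
m=(P[...,2]>255)&(P[...,2]<262)&(np.hypot(P[...,0]-577,P[...,1]-395)<35)
print(m.sum(),cv2.minEnclosingCircle(P[m][:,:2].astype(np.float32)) if m.any() else 0)
print(plan([577.,395.4,252],.45))
E
```

```text
[578.37 395.72 315.99] 0.4496147103742434 [0.48 0.44 1.11 0.   1.59 1.6 ]
4733 ((577.1118774414062, 395.85296630859375), 19.50263786315918)
(array([-1.3, -0.3, 63.8]), -0.0)
```

View pics/w5.png

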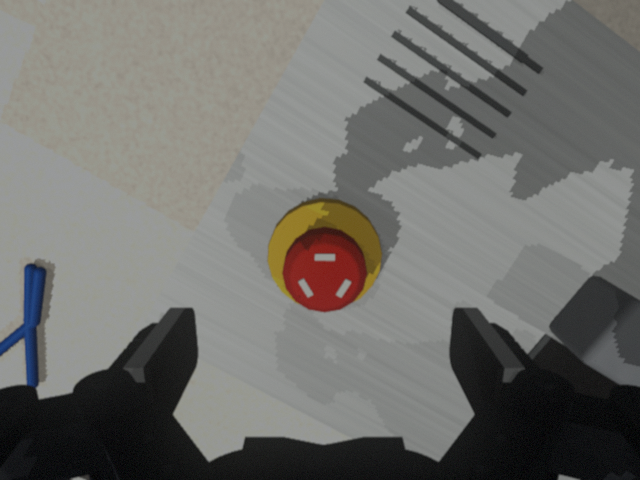

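The button head (325,270) lies midway between the open fingers, and its centre is confirmed at (577.1,395.8). Lowering and gripping.

Call:
arm_command:
  moves:
    - {"fingers": 1,"x": -1,"y": -0.3,"z": 25,"wx": 0,"wy": 0,"wz": 0}
    - {"fingers": 1,"x": 0,"y": 0,"z": 20,"wx": 0,"wy": 0,"wz": 0}
    - {"fingers": 1,"x": 0,"y": 0,"z": 12,"wx": 0,"wy": 0,"wz": 0}
    - {"fingers": 1,"x": 0,"y": 0,"z": 6,"wx": 0,"wy": 0,"wz": 0}
    - {"fingers": 1,"x": 0,"y": 0,"z": 0,"wx": 0,"wy": 0,"wz": 0}
    - {"fingers": 1,"x": 0,"y": 0,"z": 0,"wx": 0,"wy": 0,"wz": 0}
    - {"fingers": 1,"x": 0,"y": 0,"z": 0,"wx": 0,"wy": 0,"wz": 0}

```text
t: 59.1
eef_pos: [577.1, 395.6, 252.0]
tcp_rot: [[0.901, 0.435, 0.003], [0.435, -0.901, 0.001], [0.003, -0.0, -1.0]]
contact_force: [-0.1, 0.4, 0.3]
width: 1.002
gripper_force: 0.0
```

Call:
arm_command:
  moves:
    - {"fingers": -1,"x": 0,"y": 0,"z": 0,"wx": 0,"wy": 0,"wz": 0}
    - {"fingers": -1,"x": 0,"y": 0,"z": 0,"wx": 0,"wy": 0,"wz": 0}
    - {"fingers": -1,"x": 0,"y": 0,"z": 0,"wx": 0,"wy": 0,"wz": 0}
    - {"fingers": -1,"x": 0,"y": 0,"z": 0,"wx": 0,"wy": 0,"wz": 0}
    - {"fingers": -1,"x": 0,"y": 0,"z": 0,"wx": 0,"wy": 0,"wz": 0}
    - {"fingers": -1,"x": 0,"y": 0,"z": 0,"wx": 0,"wy": 0,"wz": 0}
  grip_force: 50

```text
t: 59.7
eef_pos: [576.8, 394.8, 251.0]
tcp_rot: [[0.901, 0.434, 0.001], [0.434, -0.901, -0.0], [0.001, 0.001, -1.0]]
contact_force: [-0.4, -2.7, 3.8]
width: 0.445
gripper_force: 50.5
```

Call:
arm_command:
  moves:
    - {"fingers": -1,"x": 0,"y": 0,"z": 0,"wx": 0,"wy": 0,"wz": 0.08}
    - {"fingers": -1,"x": 0,"y": 0,"z": 0,"wx": 0,"wy": 0,"wz": 0.08}
    - {"fingers": -1,"x": 0,"y": 0,"z": 0,"wx": 0,"wy": 0,"wz": 0.08}
    - {"fingers": -1,"x": 0,"y": 0,"z": 0,"wx": 0,"wy": 0,"wz": 0.08}
    - {"fingers": -1,"x": 0,"y": 0,"z": 0,"wx": 0,"wy": 0,"wz": 0.08}
    - {"fingers": -1,"x": 0,"y": 0,"z": 0,"wx": 0,"wy": 0,"wz": 0.08}
    - {"fingers": -1,"x": 0,"y": 0,"z": 0,"wx": 0,"wy": 0,"wz": 0.07}
    - {"fingers": -1,"x": 0,"y": 0,"z": 0,"wx": 0,"wy": 0,"wz": 0}
    - {"fingers": -1,"x": 0,"y": 0,"z": 0,"wx": 0,"wy": 0,"wz": 0}

```text
t: 60.6
eef_pos: [577.5, 395.1, 261.6]
tcp_rot: [[0.995, -0.098, 0.008], [-0.098, -0.995, 0.002], [0.008, -0.003, -1.0]]
contact_force: [-10.0, -10.3, 30.8]
width: 0.446
gripper_force: 52.9
```

Call:
arm_command:
  moves:
    - {"fingers": 1,"x": 0,"y": 0,"z": 0,"wx": 0,"wy": 0,"wz": 0}
    - {"fingers": 1,"x": 0,"y": 0,"z": 0,"wx": 0,"wy": 0,"wz": 0}
    - {"fingers": 1,"x": 0,"y": 0,"z": 0,"wx": 0,"wy": 0,"wz": 0}
    - {"fingers": 1,"x": 0,"y": 0,"z": 0,"wx": 0,"wy": 0,"wz": 0}
    - {"fingers": 1,"x": 0,"y": 0,"z": 0,"wx": 0,"wy": 0,"wz": 0}
    - {"fingers": 1,"x": 0,"y": 0,"z": -20,"wx": 0,"wy": 0,"wz": 0}
    - {"fingers": 1,"x": 0,"y": 0,"z": -40,"wx": 0,"wy": 0,"wz": 0}
    - {"fingers": 1,"x": 0,"y": 0,"z": -45,"wx": 0,"wy": 0,"wz": 0}
    - {"fingers": 1,"x": 0,"y": 0,"z": -35,"wx": 0,"wy": 0,"wz": 0}
    - {"fingers": 1,"x": 0,"y": 0,"z": 0,"wx": 0,"wy": 0,"wz": 0}
    - {"fingers": 1,"x": 0,"y": 0,"z": 0,"wx": 0,"wy": 0,"wz": 0}
    - {"fingers": 1,"x": 0,"y": 0,"z": 0,"wx": 0,"wy": 0,"wz": 0}

```text
t: 61.8
eef_pos: [575.9, 395.0, 387.8]
tcp_rot: [[0.995, -0.1, -0.003], [-0.1, -0.995, -0.002], [-0.003, 0.002, -1.0]]
contact_force: [0.4, -0.6, -0.2]
width: 0.997
gripper_force: 0.0
```

```bash
python3 - <<'E'
from h import *
np.set_printoptions(precision=2,suppress=True)
o=robot.observe(); print(o["t"],o["eef_pos"],o["qd"])
im,d,E,K=snap("wrist","w6");P=cloud(d,E,K)
m=(P[...,2]>245)&(P[...,2]<285)&(np.hypot(P[...,0]-577,P[...,1]-395)<17)
print("stop z",np.percentile(P[m][:,2],[5,50,95]),m.sum())
t=(abs(P[...,0]-552)<12)&(abs(P[...,1]-214)<25)&(P[...,2]<235)
print("flap",t.sum(),np.nanpercentile(P[t][:,2],[5,50,95]) if t.any() else None)
E
```

```text
61.8 [575.92 395.   387.85] [-0.    0.01  0.02  0.    0.   -0.  ]
stop z [268.86 270.3  271.65] 2488
flap 2185 [209.88 211.   212.11]
```

View pics/w6.png

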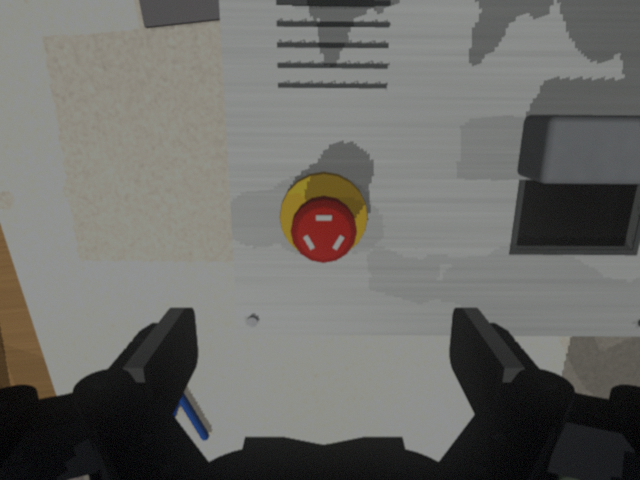

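The stop is fully up: its top reads 270.3 mm, against 269.7 before pressing. The flap is shut and the gripper is clear. Handing in.

```bash
python3 -c "
from plant import robot
print(robot.hand_in())"
```

```text
the job is handed in; nothing more can be done
None
```

I handed the job in at about 62 s: all six chargers were put through the flap, the flap is shut, the stop is reset and up, and the meter, spool and cup were left alone; the hand-in call returned no verdict.

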